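Put the manicure things back on their own tiers

TASK

The manicure things stand on each other's places: put the glass jar on the middle of the round tier, the square bottle on the middle of the square tier, lined up with its edges, and the rose buffer lengthwise on the middle of the long tier; only one fits on a tier, so use a free spot such as the clear tray on the way. Lay the steel pusher lengthwise in the middle of the clear tray, so that the tray holds nothing else at the end. Never tip the jar or the bottle over, and leave all the other things on the sill where they are.

Things in the scene. Friction and masses are not known exactly. Their poses are not given: they have to be found in the camera images.
- jar_mid (a point): Closed low glass jar with an aluminium twist cap, round, 56 mm across, 48 mm tall in all (cap 53 mm across, the top 16 mm). About 120 g. The point is its centre, half-way up; z is up. At the start it stands on the long tier.
- bottle_mid (a point): Closed amber glass bottle with a square body 40 x 40 mm and 52 mm tall, on top a round white cap 24 mm across and 26 mm tall; 78 mm tall in all. About 100 g. The point is on its axis half-way up, 39 mm above its underside; x and y are square to the body's side faces, z is up. At the start it stands on the round tier.
- buffer_mid (a point): Rose-coloured rigid nail buffer block, 96 mm long (x), 30 mm wide (y), 30 mm tall (z). About 40 g. The point is its centre. At the start it lies on the square tier.
- pusher_mid (a point): Steel cuticle pusher, a thin bar tool lying on the sill, 119 mm long (x) in all; the middle 80 mm is a square handle 10 mm wide and 10 mm tall, the ends are thinner (6 mm, and at +x a flat blade 13 mm wide). About 40 g. The point is the centre of the handle, 5 mm above its underside.
- tier_round: White round organiser tier, a flat-topped disc 100 mm across and 25 mm tall, fixed, does not move. Origin at the centre of its underside, z up.
- tier_square: White square organiser tier, a flat-topped slab 90 x 90 mm and 25 mm tall, fixed, does not move. Origin at the centre of its underside; x and y square to its edges.
- tier_long: White long organiser tier, a flat-topped slab 140 mm long (x), 64 mm wide (y) and 25 mm tall, fixed, does not move. Origin at the centre of its underside.
- tray: Clear plastic shallow open tray, outside 160 mm long (x), 100 mm wide (y), 12 mm tall; walls and floor 4 mm thick; fixed, does not move, empty at the start. Origin at the centre of its underside.
Mind the look-alikes: they are no part of the job. Leave any blue look-alike of the tier_square alone.

How it is judged:
At the end, for the whole second after the job is handed in: Jar, bottle and buffer stand flat within 12 mm of the middle of the round, square and long tier; bottle and buffer within 0.2 rad of its edges (bottle any of four ways); pusher flat on the tray floor within 15 mm of its middle, 0.25 rad of its length; all released, at rest (horizontal distance between jar_mid and tier_round below 0.012 m and z of jar_mid in the frame of tier_round between 0.045 and 0.053 m and angle between each of jar_mid, bottle_mid, buffer_mid's own z axis and vertical below 0.1 rad and linear speed of each of jar, bottle, buffer, pusher below 0.01 m/s and horizontal distance between bottle_mid and tier_square below 0.012 m and z of bottle_mid in the frame of tier_square between 0.06 and 0.068 m and horizontal distance between buffer_mid and tier_long below 0.012 m and z of buffer_mid in the frame of tier_long between 0.036 and 0.044 m and (angle between the x axis of bottle_mid and the x axis of tier_square, either way round below 0.2 rad or angle between the x axis of bottle_mid and the y axis of tier_square, either way round below 0.2 rad) and angle between the x axis of buffer_mid and the x axis of tier_long, either way round below 0.2 rad and angle between the x axis of pusher_mid and the x axis of tray, either way round below 0.25 rad and x of pusher_mid in the frame of tray between -0.015 and 0.015 m and y of pusher_mid in the frame of tray between -0.015 and 0.015 m and z of pusher_mid in the frame of tray below 0.014 m); the robot touches nothing.
It fails at once if a bystander (glass file, small tin, vial, nail brush, lotion bottle, cup) is moved by more than 20 mm (distance of any of file, tin, vial, nailbrush, lotion, cup from where it was at the start of the episode above 0.02 m).
It fails at once if the jar or the bottle is tipped by more than 0.6 rad (angle between any of jar_mid, bottle_mid's own z axis and vertical above 0.6 rad).
It also fails if it takes over 120 s, if anything falls off the work surface, if the arm or the gripper's body presses on something with over 40 N, if the wrist force passes 120 N, or if a joint passes its speed limit or range.

ROBOT

A 6-joint arm with a two-finger parallel gripper is mounted at the origin on the work surface. World frame = base frame: x ahead of the robot, y to its left, z up, the work surface at z = 0. Lengths are in m, angles in rad, forces in N, time in s.
With the tool pointing down it reaches from about 0.225 to 0.875 m from the base axis. Payload 3.4 kg.
Tool frame: the origin (TCP) lies between the finger pads; the fingertips stand 19 mm ahead of it and the grasp point (between the pads) is the TCP (manip.tip_reach is the distance from the TCP to the fingertips, in m); z points along the fingers, x is the direction in which the jaws open and shut, and the axes are right-handed (so a half turn about z gives the same grasp; the last joint's range is limited). The gripper opens to 85 mm and grips with 20 to 120 N. Pads are 22 mm wide; open, the fingers measure 114 mm over their backs; the gripper's body (76 mm by 85 mm) begins 54 mm behind the grasp point. The pads swing forward as they close: fully open they stand 13 mm farther back than shut.
Start: joints at [-1.443, 0.276, 1.505, -0, 1.361, -0.121], TCP at [0.142, -0.557, 0.25] pointing down, gripper open.
Joint ranges: [-2.89, 2.89], [-0.75, 2.08], [0.22, 2.7], [-1.18, 4.32], [0.11, 2.71], [-2.7, 2.7]. Speed limits (rad/s): [2.57, 2.57, 3.14, 3.14, 3.14, 3.14].

INTERFACE

Orientations are given as a unit quaternion [w, x, y, z].
In Python, from rig import manip gives the robot as it stands.
- The arm moves only by the tool send_rows, never from a script. Its arguments are lists of equal length, an entry for each row: "delta_pos": the shift along the tool's x, y, z normalised to -1 to 1, where 1 is 40 cm, a list of three; "angular": the turn, a rotation vector about the tool's x, y, z normalised to -1 to 1, where 1 is 0.08 rad, a list of three. A call has 1 to 5 rows; each row shifts and turns the commanded pose from where the row before left it, along the tool's axes as they then stand; what a row does not reach is not made up. A row lasts 1/12 s, in which the tool goes at most 41.7 mm and 7.16 degrees, less where a joint would pass 70% of its speed; a pose out of reach is approached as far as the arm can. A call with a number of a shift or a turn outside -1 to 1 is refused whole. A call with a gripper value outside its range is refused whole. "hand" is the finger opening in mm, from 0 to 85.4, set as the call begins (left out, the last holds). The fingers move at their own pace and stop on an object; "squeeze" is the grip in N (left out, the last holds). Time passes only in rows, so rows that do not move let the fingers close. It gives the time, the measured TCP pose, the force and the opening at its end, in the units of the state.
- manip.get_state(): the state, without advancing time (a new reading comes with each control period).
- manip.get_image(name): name is "scene" or "top"; returns the picture (420x560x3 uint8, blue, green, red); there is no depth.
- manip.calibration(name): a dict with "fx", "fy", "cx", "cy" (pixels), "camera_from_world" (4x4, takes a point from world to camera coordinates). Camera axes: x right, y up, looking along -z (the intrinsics and any distortion apply to the point x, -y, -z); pixel columns grow to the right and rows downward; lengths in m; the calibration is good to about 2 mm. A picture is of the moment at which its call begins. calibration takes no time and is no camera call.
- manip.sign_off(): hands the job in, once; it reports no verdict.
The state is a dict: "clock": time; "qpos": joint angles; "qd": joint speeds; "effort": joint torques, N m; "position": TCP position; "ee_rot": TCP orientation; "contact_force": force on the tool from outside, world axes, zero at the start; "moment": the same for the moment, N m; "width": finger opening in m.
Only numpy, scipy, OpenCV 4.12 (cv2) and the standard library are available. Lean on these libraries where they do the work, as an engineer would, in place of code of your own. Each camera call takes 0.05 s, during which the arm holds its last target.

## Working session

There is one attempt and no reset: what is moved stays moved. The work goes in short steps, Python scripts to look and compute and a tool call to move; the robot and the scene stay as the last step left them, time stands still between calls to the robot, and variables do not carry over. Pictures are saved under pics/ and viewed, and the job is handed in when it is done.

Besides the shell and the picture viewer there is one more tool, called after "Call:" as name(argument=value, ...) on one line, values as JSON. send_rows: Moves the arm, as the interface text tells. Scaled input: -1 to 1 covers 40 cm each way for a shift and 0.08 rad each way for a turn. Its arguments: {"type":"object","properties":{"delta_pos":{"type":"array","items":{"type":"array","items":{"type":"number"}}},"angular":{"type":"array","items":{"type":"array","items":{"type":"number"}}},"hand":{"type":"number"},"squeeze":{"type":"number"}},"required":["delta_pos","angular"]}

```bash
ls; mkdir -p pics; python3 - <<'E'
from rig import manip
import cv2
print(manip.get_state())
for n in("scene","top"):
    cv2.imwrite(f"pics/{n}0.png",manip.get_image(n)); print(manip.calibration(n))
E
```

```text
pics
{'clock': 0.0, 'qpos': array([-1.44301061e+00,  2.76604850e-01,  1.50616413e+00, -2.74718543e-05,
        1.36070126e+00, -1.20976110e-01]), 'qd': array([-0.00086176,  0.00071629, -0.00030209,  0.00057913,  0.00125605,
        0.00099038]), 'effort': array([-4.21877165e-03, -4.16781878e+01, -2.45812100e+01, -2.52342434e-04,
        1.12328408e-02, -1.31178149e-05]), 'position': array([ 0.14150094, -0.55679132,  0.24942172]), 'ee_rot': array([-6.52032014e-04,  7.89369547e-01, -6.13917614e-01, -6.75546860e-04]), 'contact_force': array([-0.26072539, -0.30634732, -0.79792998]), 'moment': array([ 0.01555404,  0.05650968, -0.0481745 ]), 'width': 0.0852794005769198}
{'fx': 488.4951936804214, 'fy': 488.4951936804214, 'cx': 288.07288933468806, 'cy': 196.77815593461918, 'camera_from_world': array([[-0.21941928,  0.97558889,  0.00902796,  0.10315332],
       [-0.68266341, -0.16013527,  0.7129708 ,  0.34380555],
       [ 0.69701209,  0.15027648,  0.7011356 , -1.55501376],
       [ 0.        ,  0.        ,  0.        ,  1.        ]])}
{'fx': 471.22256912735486, 'fy': 471.22256912735486, 'cx': 277.71924000848395, 'cy': 213.37411622467653, 'camera_from_world': array([[ 0.00723306, -0.99964043, -0.02582044,  0.04660534],
       [ 0.99131642,  0.00377767,  0.13144383, -0.54680964],
       [-0.13129903, -0.02654697,  0.9909873 , -0.95320011],
       [ 0.        ,  0.        ,  0.        ,  1.        ]])}
```

View pics/scene0.png

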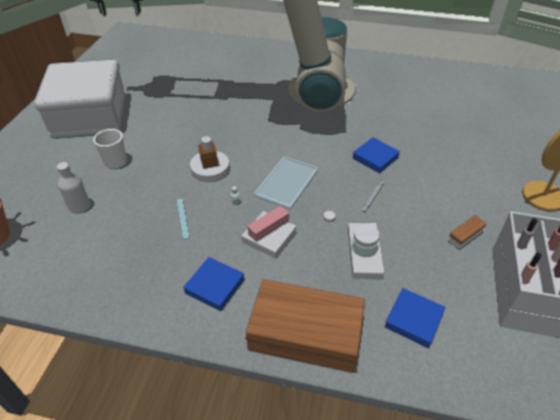

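View pics/top0.png

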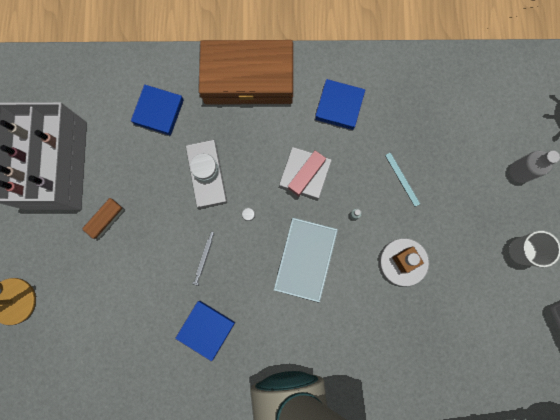

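The top view shows the jar (205,168) on the long tier, the bottle (408,260) on the round tier, the buffer (307,173) on the white square tier, the tray (306,260) and the pusher (204,258). These could be mistaken for them:

- **Jar:** the tin (248,214) and the vial (355,214).
- **Buffer:** the brown nail brush (103,218).
- **Pusher:** the cyan glass file (402,180).
- **Bottle:** the grey lotion bottle (530,168) and the cup (535,248).
- **Square tier:** the blue squares (157,109), (341,104) and (205,330).

I choose by colour and description, and will check them in a close crop.

```bash
cat > h.py <<'E'
import numpy as np, cv2
from rig import manip
def ray(name,px,z):
    c=manip.calibration(name);T=c["camera_from_world"];R,t=T[:3,:3],T[:3,3]
    px=np.asarray(px,float).reshape(-1,2)
    d=np.c_[(px[:,0]-c["cx"])/c["fx"],-(px[:,1]-c["cy"])/c["fy"],-np.ones(len(px))]@R
    o=-R.T@t
    return (o+d*((z-o[2])/d[:,2])[:,None])[:,:2]
def proj(name,P):
    c=manip.calibration(name);T=c["camera_from_world"];q=T[:3,:3]@np.asarray(P,float)+T[:3,3]
    return np.array([c["cx"]+c["fx"]*q[0]/-q[2],c["cy"]-c["fy"]*q[1]/-q[2]])
def rect(pts):  # metric rect: centre, (long,short), yaw of long side mod pi
    (c,(w,h),a)=cv2.minAreaRect((np.asarray(pts)*1000).astype(np.float32))
    if w<h: w,h,a=h,w,a+90
    return np.round(np.array(c)/1000,4),(round(w,1),round(h,1)),round((np.deg2rad(a)+np.pi/2)%np.pi-np.pi/2,3)
E
python3 - <<'E'
import cv2
from rig import manip
im=cv2.imread("pics/top0.png");print(manip.tip_reach)
c=im[120:310,170:450];cv2.imwrite("pics/crop0.png",cv2.resize(c,(784,532),interpolation=cv2.INTER_CUBIC))
hsv=cv2.cvtColor(im,cv2.COLOR_BGR2HSV)
for p in [(195,190),(205,165),(307,173),(292,165),(306,260),(204,258),(390,265),(400,262),(413,260),(250,250),(248,214)]: print(p,im[p[1],p[0]],hsv[p[1],p[0]])
E
```

```text
0.019
(195, 190) [187 188 186] [ 75   3 188]
(205, 165) [201 200 197] [ 98   5 201]
(307, 173) [150 147 204] [178  71 204]
(292, 165) [191 190 191] [150   1 191]
(306, 260) [182 178 162] [ 96  28 182]
(204, 258) [164 160 155] [103  14 164]
(390, 265) [197 196 197] [150   1 197]
(400, 262) [21 45 72] [ 14 181  72]
(413, 260) [193 194 193] [ 60   1 194]
(250, 250) [118 120 117] [ 70   6 120]
(248, 214) [215 214 212] [100   4 215]
```

View pics/crop0.png

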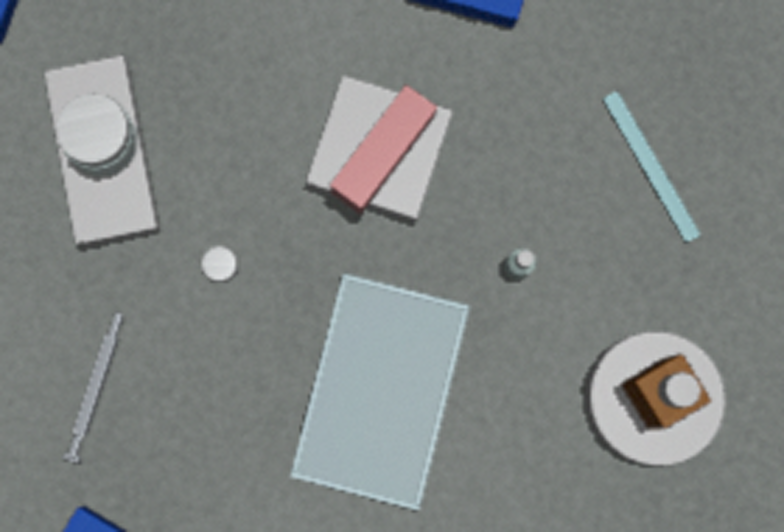

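The crop confirms the choice. It shows a glass jar with a metal cap, an amber bottle on the disc, a rose block on the white square and a thin steel bar whose blade end is toward (72,458) in the crop. Next I measure.

```bash
cat > meas.py <<'E'
from h import *
import sys
im=manip.get_image("top"); tag=sys.argv[1]; cv2.imwrite(f"pics/top_{tag}.png",im)
b,g,r=[im[...,i].astype(int) for i in range(3)]
hsv=cv2.cvtColor(im,cv2.COLOR_BGR2HSV);S,V=hsv[...,1].astype(int),hsv[...,2].astype(int)
def comps(m,box,amin=25):
    k=np.zeros(m.shape,np.uint8);x0,y0,x1,y1=box;k[y0:y1,x0:x1]=m[y0:y1,x0:x1]*255
    cs,_=cv2.findContours(k,cv2.RETR_EXTERNAL,cv2.CHAIN_APPROX_NONE)
    return sorted([c.reshape(-1,2) for c in cs if cv2.contourArea(c)>amin],key=lambda c:-cv2.contourArea(c.reshape(-1,1,2)))
white=(S<14)&(V>150)
def show(n,m,box,z):
    for c in comps(m,box)[:2]: print(n,c.mean(0).round(),*rect(ray("top",c,z)))
show("long",white,(175,125,235,215),.025)
show("round",white,(370,230,440,295),.025)
show("square",(V>150),(270,140,340,205),.025)
show("tray",(V>140),(265,212,345,306),.012)
rose=(r-g>35)&(abs(b-g)<25)&(r>170)
show("buffer",rose,(150,120,450,300),.055)
show("pusher",(V>133),(185,225,222,292),.008)
amb=(r-b>30)
show("amber",amb,(370,230,440,295),.077)
E
python3 meas.py a
```

```text
long [206. 174.] [0.6361 0.2073] (138.1, 62.7) 0.208
round [405. 262.] [ 0.4472 -0.2149] (97.5, 95.4) -1.566
square [308. 173.] [ 0.6395 -0.0084] (99.6, 88.4) -0.321
tray [306. 260.] [ 0.4527 -0.0097] (160.6, 101.4) -0.248
buffer [307. 172.] [ 0.6319 -0.0104] (94.1, 28.1) -0.634
pusher [203. 258.] [0.4543 0.21  ] (116.8, 9.9) -0.284
amber [408. 260.] [ 0.4499 -0.2099] (45.9, 40.2) -1.033
```

```bash
python3 - <<'E'
from h import *
f=lambda p:np.array(p)/2.8+[170,120]-.32
im=cv2.imread("pics/top_a.png")
for n,box,z in(("jar",(186,148,222,174),.073),("bcap",(403,250,424,268),.103)):
    g=cv2.cvtColor(im,cv2.COLOR_BGR2GRAY)
for n,p,z in(("jarcap",[(93,129)],.073),("bcap",[(683,390)],.103),("btop",[(681,355),(710,398),(663,428),(634,386)],.077),("bufftop",[(408,87),(437,109),(362,210),(331,187)],.055),("square",[(343,77),(452,112),(415,220),(306,187)],.025)):
    P=ray("top",f(p),z); print(n,P.round(4).tolist(),P.mean(0).round(4))
    if len(P)>1: print([(round(float(np.linalg.norm(P[i]-P[i-1]))*1000,1),round(float(np.degrees(np.arctan2(*(P[i]-P[i-1])[::-1]))),1)) for i in range(4)])
s=cv2.imread("pics/scene0.png")
a=cv2.resize(s[125:190,180:250],None,fx=5,fy=5,interpolation=cv2.INTER_CUBIC)
b=cv2.resize(s[200:290,235:395],None,fx=4,fy=4,interpolation=cv2.INTER_CUBIC)
o=np.zeros((360,760,3),np.uint8);b=cv2.resize(b,(400,225));o[:325,:350]=a;o[:225,355:755]=b;cv2.imwrite("pics/sc.png",o)
t=cv2.imread("pics/top_a.png")[228:298,370:440];cv2.imwrite("pics/bt.png",cv2.resize(t,(560,560),interpolation=cv2.INTER_CUBIC))
E
```

```text
jarcap [[0.6401, 0.2035]] [0.6401 0.2035]
bcap [[0.4505, -0.2137]] [ 0.4505 -0.2137]
btop [[0.4761, -0.2198], [0.4459, -0.2392], [0.4247, -0.2057], [0.454, -0.1862]] [ 0.4502 -0.2127]
[(40.2, -56.7), (35.8, -147.3), (39.6, 122.3), (35.2, 33.7)]
bufftop [[0.6767, -0.0288], [0.6599, -0.0504], [0.5833, 0.0054], [0.6006, 0.0284]] [ 0.6301 -0.0113]
[(95.3, -36.9), (27.3, -128.0), (94.7, 143.9), (28.7, 53.1)]
square [[0.6927, 0.0197], [0.6651, -0.0641], [0.5809, -0.0354], [0.6062, 0.0477]] [ 0.6362 -0.0081]
[(90.9, -17.9), (88.3, -108.3), (88.9, 161.2), (86.9, 73.1)]
```

View pics/bt.png

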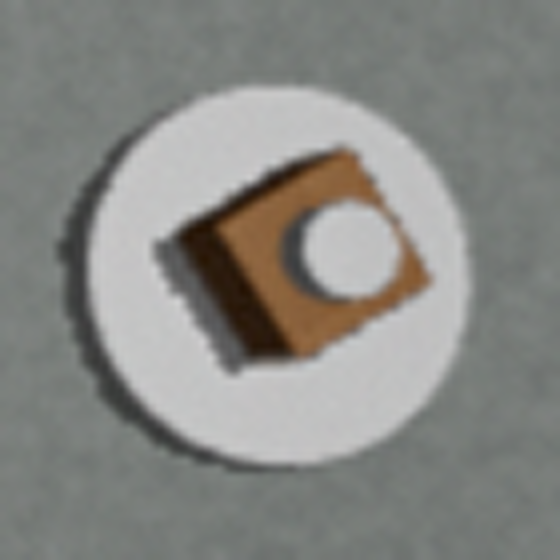

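View pics/sc.png

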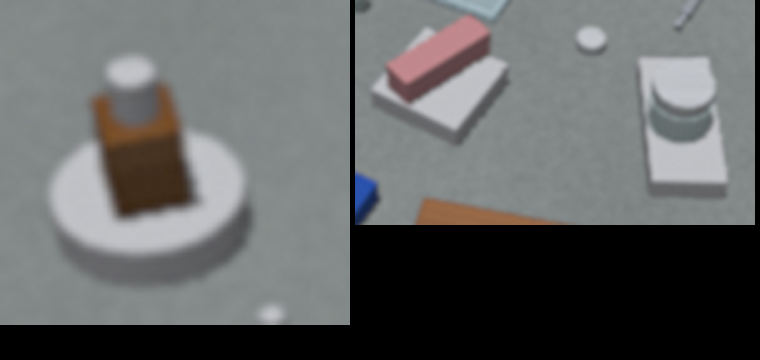

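```bash
cat > go.py <<'E'
from h import *
from scipy.spatial.transform import Rotation as R
def goto(*a):
    s=manip.get_state();p=s["position"];q=s["ee_rot"];C=R.from_quat([q[1],q[2],q[3],q[0]])
    x=C.as_matrix()[:,0];y0=np.arctan2(x[1],x[0])
    print("t",round(s["clock"],2),"pos",p.round(4),"yaw",round(y0,3),"w",round(s["width"]*1e3,1),"F",s["contact_force"].round(1),"q6",s["qpos"][5].round(2))
    for t in a:
        pos,yaw=np.array(t[:3]),(t[3] if len(t)>3 and t[3] is not None else y0)
        D=R.from_matrix(np.c_[[np.cos(yaw),np.sin(yaw),0],[np.sin(yaw),-np.cos(yaw),0],[0,0,-1]])
        rv=(C.inv()*D).as_rotvec()/.08
        d=D.inv().apply(pos-p)/.4
        print(" turn",rv.round(2),"rows>=",int(np.ceil(abs(rv).max())),"| shift",d.round(4),"rows>=",int(np.ceil(np.linalg.norm(d)/.1)))
        p,C,y0=pos,D,yaw
if __name__=="__main__":
    import sys
    goto(*[[None if v=="n" else float(v) for v in a.split(",")] for a in sys.argv[1:]])
E
python3 -c "
from h import *
print(proj('scene',[.4503,-.213,.103]),'want 206,139; jar',proj('scene',[.640,.2035,.073]),'want 367,234.8')"
python3 go.py .631,-.011,.25,-2.208 .631,-.011,.049
```

```text
[205.69508607 138.22621839] want 206,139; jar [365.07668722 231.79954304] want 367,234.8
t 0.15 pos [ 0.1415 -0.5569  0.2496] yaw -1.322 w 85.6 F [ 0.2 -1.  -0.3] q6 -0.12
 turn [1.000e-02 2.000e-02 1.108e+01] rows>= 12 | shift [-1.825e+00 -1.716e-01 -1.000e-03] rows>= 19
 turn [0. 0. 0.] rows>= 0 | shift [0.     0.     0.5025] rows>= 6
```

Call:
send_rows(delta_pos=[[0,0,0],[0,0,0],[0,0,0],[0,0,0],[0,0,0]], angular=[[0,0,1],[0,0,1],[0,0,1],[0,0,1],[0,0,1]], hand=60, squeeze=30)

```text
clock: 0.57
position: [0.1416, -0.5571, 0.2499]
ee_rot: [0.0, -0.65, 0.76, 0.0]
contact_force: [-0.2, -0.7, 0.6]
width: 0.0601
```

Call:
send_rows(delta_pos=[[0,0,0],[0,0,0],[0,0,0],[0,0,0],[0,0,0]], angular=[[0,0,1],[0,0,1],[0,0,1],[0,0,1],[0,0,1]])

```text
clock: 0.98
position: [0.1416, -0.5571, 0.2499]
ee_rot: [0.0, -0.486, 0.874, 0.0]
contact_force: [0.9, -0.3, 0.1]
width: 0.0601
```

Call:
send_rows(delta_pos=[[0,0,0],[-0.09,-0.009,0],[-0.09,-0.009,0],[-0.09,-0.009,0],[-0.09,-0.009,0]], angular=[[0,0,1],[0,0,0],[0,0,0],[0,0,0],[0,0,0]])

```text
clock: 1.4
position: [0.2387, -0.4482, 0.2499]
ee_rot: [0.0, -0.452, 0.892, 0.0]
contact_force: [0.7, -0.0, 0.5]
width: 0.0598
```

Call:
send_rows(delta_pos=[[-0.09,-0.009,0],[-0.09,-0.009,0],[-0.09,-0.009,0],[-0.09,-0.009,0],[-0.09,-0.009,0]], angular=[[0,0,0],[0,0,0],[0,0,0],[0,0,0],[0,0,0]])

```text
clock: 1.82
position: [0.3597, -0.3132, 0.2502]
ee_rot: [-0.0, -0.453, 0.892, 0.0]
contact_force: [0.5, -1.1, -0.3]
width: 0.06
```

```bash
python3 go.py .631,-.011,.25,-2.208
```

```text
t 1.82 pos [ 0.3597 -0.3132  0.2502] yaw -2.202 w 60.0 F [ 0.5 -1.1 -0.3] q6 1.34
 turn [0.   0.   0.07] rows>= 1 | shift [-1.0109e+00 -9.5700e-02  5.0000e-04] rows>= 11
```

Call:
send_rows(delta_pos=[[-0.092,-0.0087,0],[-0.092,-0.0087,0],[-0.092,-0.0087,0],[-0.092,-0.0087,0],[-0.092,-0.0087,0]], angular=[[0,0,0],[0,0,0],[0,0,0],[0,0,0],[0,0,0]])

```text
clock: 2.23
position: [0.4823, -0.1749, 0.2502]
ee_rot: [-0.0, -0.453, 0.892, -0.0]
contact_force: [-0.2, -1.5, 0.8]
width: 0.0603
```

Call:
send_rows(delta_pos=[[-0.092,-0.0087,0],[-0.092,-0.0087,0],[-0.092,-0.0087,0],[-0.092,-0.0087,0],[-0.092,-0.0087,0]], angular=[[0,0,0],[0,0,0],[0,0,0],[0,0,0],[0,0,0.07]])

```text
clock: 2.65
position: [0.605, -0.0366, 0.25]
ee_rot: [-0.0, -0.45, 0.893, 0.0]
contact_force: [0.5, 0.5, 0.2]
width: 0.0599
```

Call:
send_rows(delta_pos=[[-0.09,-0.009,0],[0,0,0.09],[0,0,0.09],[0,0,0.09],[0,0,0]], angular=[[0,0,0],[0,0,0],[0,0,0],[0,0,0],[0,0,0]])

```text
clock: 3.07
position: [0.6231, -0.0104, 0.1345]
ee_rot: [-0.007, -0.451, 0.893, 0.004]
contact_force: [-1.4, 0.4, -0.6]
width: 0.0603
```

```bash
python3 go.py .631,-.011,.049,-2.208; python3 - <<'E'
from h import *
for n in("top","scene"): cv2.imwrite(f"pics/{n}1.png",manip.get_image(n))
E
```

```text
t 3.07 pos [ 0.6231 -0.0104  0.1345] yaw -2.207 w 60.3 F [-1.4  0.4 -0.6] q6 2.08
 turn [ 0.17 -0.1   0.01] rows>= 1 | shift [-0.0106 -0.0167  0.2136] rows>= 3
```

View pics/scene1.png

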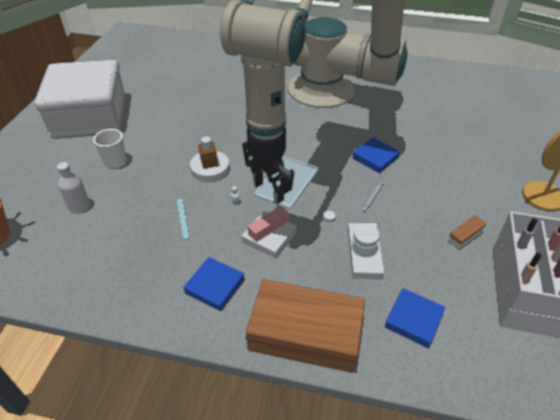

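```bash
python3 -c "
from h import *
print(proj('scene',[.623,-.0104,.1345]),proj('scene',[.623,-.0104,.115]),proj('top',[.623,-.0104,.115]),manip.get_state()['position'],proj('scene',[.631,-.011,.055]))"; python3 go.py .631,-.011,.049,-2.208
```

```text
[267.88906023 189.14390869] [268.07141367 195.76370481] [307.67780089 169.43445769] [ 0.62778168 -0.01143146  0.14135208] [267.44418584 217.6084524 ]
t 3.17 pos [ 0.6278 -0.0114  0.1414] yaw -2.208 w 60.1 F [0.3 0.2 0.8] q6 2.08
 turn [ 0.04 -0.02  0.01] rows>= 1 | shift [-0.0057 -0.0058  0.2309] rows>= 3
```

View pics/top1.png

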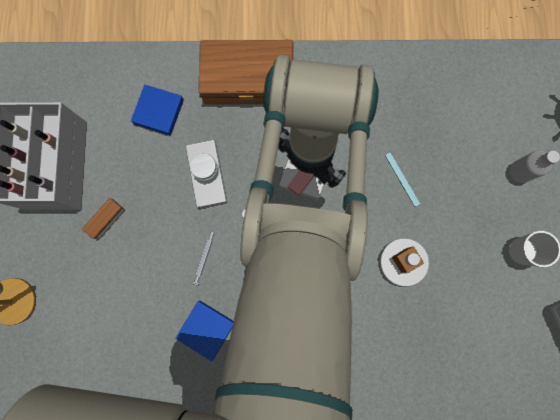

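The two views show the gripper above the buffer, with its fingers at scene (255–288,170–195). The jaws lie across the buffer's width, so I go down.

Call:
send_rows(delta_pos=[[-0.0057,-0.0058,0.05],[0,0,0.05],[0,0,0.05],[0,0,0.05],[0,0,0]], angular=[[0,0,0],[0,0,0],[0,0,0],[0,0,0],[0,0,0]])

```text
clock: 3.58
position: [0.6313, -0.0114, 0.0617]
ee_rot: [-0.001, -0.45, 0.893, 0.0]
contact_force: [-0.6, 0.9, -0.4]
width: 0.0602
```

```bash
python3 go.py .631,-.011,.049,-2.208
```

```text
t 3.58 pos [ 0.6313 -0.0114  0.0617] yaw -2.208 w 60.2 F [-0.6  0.9 -0.4] q6 2.08
 turn [ 0.02 -0.01 -0.  ] rows>= 1 | shift [-0.0003  0.0012  0.0318] rows>= 1
```

Call:
send_rows(delta_pos=[[0,0,0.02],[0,0,0.012],[0,0,0],[0,0,0],[0,0,0]], angular=[[0,0,0],[0,0,0],[0,0,0],[0,0,0],[0,0,0]])

```text
clock: 4.0
position: [0.6325, -0.0112, 0.0506]
ee_rot: [0.001, -0.45, 0.893, -0.001]
contact_force: [0.1, -0.2, 0.1]
width: 0.0599
```

Call:
send_rows(delta_pos=[[0,0,0],[0,0,0],[0,0,0],[0,0,0],[0,0,0]], angular=[[0,0,0],[0,0,0],[0,0,0],[0,0,0],[0,0,0]], hand=10)

```text
clock: 4.42
position: [0.6322, -0.0111, 0.05]
ee_rot: [0.0, -0.45, 0.893, -0.0]
contact_force: [-0.2, 0.0, 4.1]
width: 0.0293
```

Call:
send_rows(delta_pos=[[0,0,0],[0,0,0],[0,0,-0.04],[0,0,-0.05],[0,0,-0.05]], angular=[[0,0,0],[0,0,0],[0,0,0],[0,0,0],[0,0,0]])

```text
clock: 4.83
position: [0.6306, -0.011, 0.1047]
ee_rot: [-0.001, -0.45, 0.893, 0.001]
contact_force: [0.7, 0.2, -0.6]
width: 0.029
```

```bash
python3 go.py .4525,-.0097,.1,-1.82 .4525,-.0097,.0295 
```

```text
t 4.83 pos [ 0.6306 -0.011   0.1047] yaw -2.208 w 29.0 F [ 0.7  0.2 -0.6] q6 2.08
 turn [ 0.04 -0.02 -4.85] rows>= 5 | shift [0.1067 0.4323 0.0118] rows>= 5
 turn [0. 0. 0.] rows>= 0 | shift [0.     0.     0.1763] rows>= 2
```

Call:
send_rows(delta_pos=[[0,0,0],[0,0,0],[0,0,0],[0,0,0],[0,0,0]], angular=[[0,0,-1],[0,0,-1],[0,0,-1],[0,0,-1],[0,0,-0.85]])

```text
clock: 5.25
position: [0.631, -0.011, 0.1047]
ee_rot: [-0.001, -0.615, 0.788, 0.001]
contact_force: [-0.4, 0.4, 0.1]
width: 0.0298
```

Call:
send_rows(delta_pos=[[0.02,0.08,0],[0.02,0.09,0],[0.02,0.09,0],[0.024,0.09,0],[0.022,0.08,0]], angular=[[0,0,0],[0,0,0],[0,0,0],[0,0,0],[0,0,0]])

```text
clock: 5.67
position: [0.4512, -0.0094, 0.1046]
ee_rot: [-0.001, -0.614, 0.789, 0.001]
contact_force: [-0.5, -0.6, 0.4]
width: 0.0295
```

Call:
send_rows(delta_pos=[[0,0,0],[0,0,0.04],[0,0,0.04],[0,0,0.04],[0,0,0]], angular=[[0,0,0],[0,0,0],[0,0,0],[0,0,0],[0,0,0]])

```text
clock: 6.08
position: [0.4522, -0.0095, 0.055]
ee_rot: [-0.002, -0.614, 0.789, 0.002]
contact_force: [0.1, 0.1, -1.0]
width: 0.0297
```

```bash
python3 go.py .4525,-.0097,.0295,-1.82 
```

```text
t 6.08 pos [ 0.4522 -0.0095  0.055 ] yaw -1.82 w 29.7 F [ 0.1  0.1 -1. ] q6 1.64
 turn [ 0.08 -0.01  0.  ] rows>= 1 | shift [ 0.0004 -0.0009  0.0638] rows>= 1
```

Call:
send_rows(delta_pos=[[0,0,0.025],[0,0,0.02],[0,0,0.015],[0,0,0],[0,0,0]], angular=[[0,0,0],[0,0,0],[0,0,0],[0,0,0],[0,0,0]])

```text
clock: 6.5
position: [0.4545, -0.0098, 0.0334]
ee_rot: [-0.0, -0.614, 0.789, 0.0]
contact_force: [0.5, -0.6, 0.2]
width: 0.0296
```

```bash
python3 go.py .4525,-.0097,.0295,-1.82 
```

```text
t 6.5 pos [ 0.4545 -0.0098  0.0334] yaw -1.82 w 29.6 F [ 0.5 -0.6  0.2] q6 1.64
 turn [ 0.01 -0.    0.01] rows>= 1 | shift [0.001  0.0048 0.0097] rows>= 1
```

Call:
send_rows(delta_pos=[[0,0,0.008],[0,0,0],[0,0,0]], angular=[[0,0,0],[0,0,0],[0,0,0]])

```text
clock: 6.75
position: [0.4547, -0.0098, 0.0305]
ee_rot: [0.0, -0.614, 0.789, -0.0]
contact_force: [-0.0, -0.0, -1.1]
width: 0.0294
```

Call:
send_rows(delta_pos=[[0,0,0],[0,0,0],[0,0,0]], angular=[[0,0,0],[0,0,0],[0,0,0]], hand=50)

```text
clock: 7.0
position: [0.4548, -0.0099, 0.0305]
ee_rot: [0.0, -0.614, 0.789, -0.0]
contact_force: [-0.6, -0.1, 0.3]
width: 0.0498
```

Call:
send_rows(delta_pos=[[0,0,-0.05],[0,0,-0.08],[0,0,-0.08],[0,0,-0.08],[0,0,-0.08]], angular=[[0,0,0],[0,0,0],[0,0,0],[0,0,0],[0,0,0]])

```text
clock: 7.42
position: [0.4542, -0.0097, 0.1799]
ee_rot: [-0.0, -0.614, 0.789, -0.0]
contact_force: [0.1, 0.1, -0.7]
width: 0.0501
```

```bash
python3 go.py .4503,-.213,.20,-.995 .4503,-.213,.058
```

```text
t 7.42 pos [ 0.4542 -0.0097  0.1799] yaw -1.82 w 50.1 F [ 0.1  0.1 -0.7] q6 1.64
 turn [ -0.    -0.   -10.31] rows>= 11 | shift [ 0.4209  0.2848 -0.0502] rows>= 6
 turn [0. 0. 0.] rows>= 0 | shift [0.    0.    0.355] rows>= 4
```

Call:
send_rows(delta_pos=[[0,0,0],[0,0,0],[0,0,0],[0,0,0],[0,0,0]], angular=[[0,0,-1],[0,0,-1],[0,0,-1],[0,0,-1],[0,0,-1]], hand=70)

```text
clock: 7.83
position: [0.4544, -0.0098, 0.1785]
ee_rot: [-0.0, 0.76, -0.65, 0.0]
contact_force: [-1.1, 1.4, -0.1]
width: 0.0699
```

Call:
send_rows(delta_pos=[[0,0,0],[0,0,0],[0,0,0],[0,0,0],[0,0,0]], angular=[[0,0,-1],[0,0,-1],[0,0,-1],[0,0,-1],[0,0,-1]])

```text
clock: 8.25
position: [0.4544, -0.0098, 0.1783]
ee_rot: [0.0, 0.874, -0.486, 0.0]
contact_force: [-0.1, 0.9, -0.6]
width: 0.0703
```

Call:
send_rows(delta_pos=[[0,0,0],[0.07,0.047,0],[0.07,0.047,0],[0.07,0.047,0],[0.07,0.047,0]], angular=[[0,0,-0.3],[0,0,0],[0,0,0],[0,0,0],[0,0,0]])

```text
clock: 8.67
position: [0.4522, -0.1458, 0.1785]
ee_rot: [0.0, 0.879, -0.478, 0.0]
contact_force: [0.8, 0.3, 0.2]
width: 0.0704
```

Call:
send_rows(delta_pos=[[0.07,0.047,0],[0.07,0.047,0],[0,0,0],[0,0,0],[0,0,0]], angular=[[0,0,0],[0,0,0],[0,0,0],[0,0,0],[0,0,0]])

```text
clock: 9.08
position: [0.4509, -0.2117, 0.178]
ee_rot: [-0.0, 0.878, -0.478, -0.001]
contact_force: [0.2, 1.0, 0.2]
width: 0.0703
```

```bash
python3 go.py .4503,-.213,.14,-.995 .4503,-.213,.058;python3 - <<'E'
from h import *
for n in("top","scene"): cv2.imwrite(f"pics/{n}2.png",manip.get_image(n))
E
```

```text
t 9.08 pos [ 0.4509 -0.2117  0.178 ] yaw -0.997 w 70.3 F [0.2 1.  0.2] q6 0.42
 turn [ 0.    0.02 -0.03] rows>= 1 | shift [0.0019 0.003  0.0951] rows>= 1
 turn [0. 0. 0.] rows>= 0 | shift [0.    0.    0.205] rows>= 3
```

View pics/scene2.png

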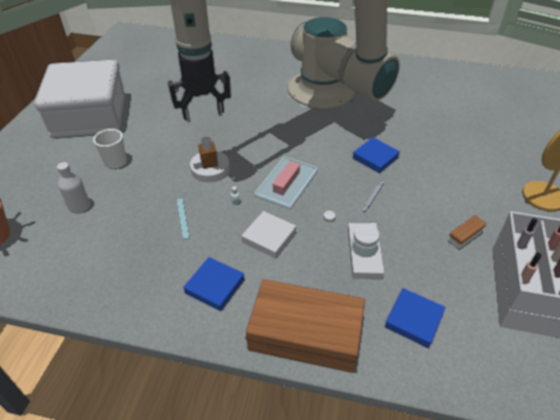

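The buffer lies in the tray at (286,178), the square tier at (269,233) is empty, and the gripper is over the bottle at (208,153). Now that the tier is bare, I measure it again.

```bash
python3 - <<'E'
from h import *
im=cv2.imread("pics/top2.png");V=im.max(2)
k=np.zeros(V.shape,np.uint8);k[140:205,270:345]=(V[140:205,270:345]>160)*255
c=max(cv2.findContours(k,0,1)[0],key=cv2.contourArea).reshape(-1,2);print(rect(ray("top",c,.025)))
c=manip.calibration("top")
r=((im[...,2].astype(int)-im[...,1]>35)*255).astype(np.uint8);r[:210]=0;r[300:]=0;r[:,:270]=0;r[:,340:]=0
cc=max(cv2.findContours(r,0,1)[0],key=cv2.contourArea).reshape(-1,2);print(rect(ray("top",cc,.034)))
E
```

```text
(array([ 0.6386, -0.0081]), (88.5, 88.0), np.float64(1.247))
(array([ 0.4541, -0.0099]), (94.1, 28.5), np.float64(-0.242))
```

View pics/top2.png

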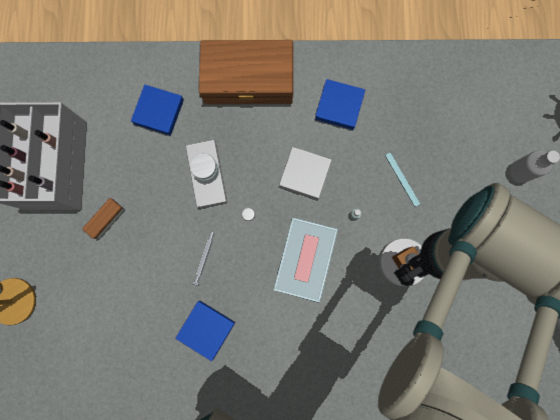

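Call:
send_rows(delta_pos=[[0.002,0.003,0.05],[0,0,0.05],[0,0,0.05],[0,0,0.05],[0,0,0]], angular=[[0,0,0],[0,0,0],[0,0,0],[0,0,0],[0,0,0]])

```text
clock: 9.6
position: [0.4484, -0.2105, 0.0953]
ee_rot: [-0.0, 0.879, -0.477, -0.004]
contact_force: [-0.3, 0.8, -0.1]
width: 0.0698
```

```bash
python3 go.py .4503,-.213,.058
```

```text
t 9.6 pos [ 0.4484 -0.2105  0.0953] yaw -0.994 w 69.8 F [-0.3  0.8 -0.1] q6 0.41
 turn [0.04 0.09 0.  ] rows>= 1 | shift [ 0.0077 -0.0006  0.0932] rows>= 1
```

Call:
send_rows(delta_pos=[[0,0,0.03],[0,0,0.03],[0,0,0.02],[0,0,0],[0,0,0]], angular=[[0,0,0],[0,0,0],[0,0,0],[0,0,0],[0,0,0]])

```text
clock: 10.02
position: [0.451, -0.2131, 0.0667]
ee_rot: [0.0, 0.879, -0.477, 0.0]
contact_force: [-0.5, 0.4, -0.5]
width: 0.0702
```

```bash
python3 go.py .4503,-.213,.058
```

```text
t 10.02 pos [ 0.451  -0.2131  0.0667] yaw -0.995 w 70.2 F [-0.5  0.4 -0.5] q6 0.41
 turn [-0. -0.  0.] rows>= 1 | shift [-0.001   0.0013  0.0218] rows>= 1
```

Call:
send_rows(delta_pos=[[0,0,0.02],[0,0,0],[0,0,0]], angular=[[0,0,0],[0,0,0],[0,0,0]])

```text
clock: 10.27
position: [0.4507, -0.2134, 0.0584]
ee_rot: [0.0, 0.879, -0.478, -0.0]
contact_force: [0.3, -0.5, -0.6]
width: 0.0702
```

Call:
send_rows(delta_pos=[[0,0,0],[0,0,0],[0,0,0],[0,0,0],[0,0,0]], angular=[[0,0,0],[0,0,0],[0,0,0],[0,0,0],[0,0,0]], hand=20)

```text
clock: 10.68
position: [0.451, -0.2137, 0.0587]
ee_rot: [0.0, 0.879, -0.478, 0.0]
contact_force: [-0.0, 0.9, 3.5]
width: 0.04
```

Call:
send_rows(delta_pos=[[0,0,0],[0,0,-0.03],[0,0,-0.04],[0,0,-0.05],[0,0,-0.05]], angular=[[0,0,0],[0,0,0],[0,0,0],[0,0,0],[0,0,0]])

```text
clock: 11.1
position: [0.45, -0.213, 0.1262]
ee_rot: [-0.0, 0.879, -0.477, -0.001]
contact_force: [0.6, 0.1, -0.8]
width: 0.0398
```

```bash
python3 go.py .6375,-.0083,.13,-.32 .6375,-.0083,.06;python3 - <<'E'
from h import *
for n in("top","scene"): cv2.imwrite(f"pics/{n}3.png",manip.get_image(n))
E
```

```text
t 11.1 pos [ 0.45   -0.213   0.1262] yaw -0.996 w 39.8 F [ 0.6  0.1 -0.8] q6 0.41
 turn [ 0.    0.03 -8.44] rows>= 9 | shift [ 0.284  -0.6332 -0.0095] rows>= 7
 turn [0. 0. 0.] rows>= 0 | shift [0.    0.    0.175] rows>= 2
```

View pics/scene3.png

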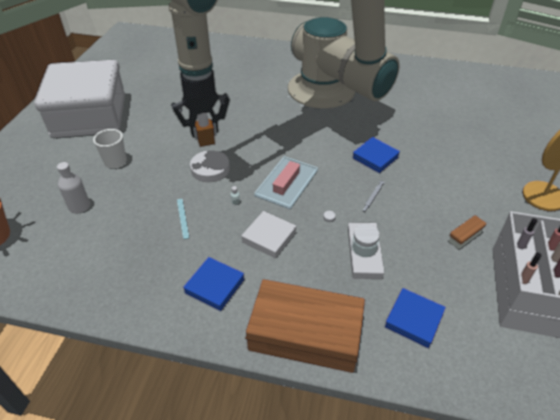

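The bottle hangs upright in the gripper at (205,130), and the round tier at (210,165) is empty. Next I carry it to the square tier.

Call:
send_rows(delta_pos=[[0,0,0],[0,0,0],[0,0,0],[0,0,0],[0,0,0]], angular=[[0,0,-1],[0,0,-1],[0,0,-1],[0,0,-1],[0,0,-1]])

```text
clock: 11.62
position: [0.4499, -0.2129, 0.1248]
ee_rot: [-0.0, 0.957, -0.292, -0.001]
contact_force: [1.4, 0.2, -1.0]
width: 0.04
```

Call:
send_rows(delta_pos=[[0,0,0],[0,0,0],[0,0,0],[0,0,0],[0.02,-0.04,0]], angular=[[0,0,-1],[0,0,-1],[0,0,-1],[0,0,-0.44],[0,0,0]])

```text
clock: 12.03
position: [0.4611, -0.2015, 0.1247]
ee_rot: [0.0, 0.987, -0.16, -0.002]
contact_force: [0.5, 0.1, -1.1]
width: 0.04
```

Call:
send_rows(delta_pos=[[0.035,-0.078,0],[0.035,-0.078,0],[0.035,-0.078,0],[0.035,-0.078,0],[0.035,-0.078,0]], angular=[[0,0,0],[0,0,0],[0,0,0],[0,0,0],[0,0,0]])

```text
clock: 12.45
position: [0.579, -0.0733, 0.1245]
ee_rot: [-0.0, 0.987, -0.16, -0.001]
contact_force: [1.2, -1.8, -1.9]
width: 0.0399
```

Call:
send_rows(delta_pos=[[0.035,-0.078,0],[0.035,-0.078,0],[0.019,-0.047,0],[0,0,0],[0,0,0]], angular=[[0,0,0],[0,0,0],[0,0,0],[0,0,0],[0,0,0]])

```text
clock: 12.87
position: [0.6378, -0.0079, 0.1242]
ee_rot: [0.0, 0.987, -0.158, -0.002]
contact_force: [-0.1, 0.2, -0.6]
width: 0.0402
```

```bash
python3 go.py .6375,-.0083,.06,-.32;python3 - <<'E'
from h import *
for n in("top","scene"): cv2.imwrite(f"pics/{n}4.png",manip.get_image(n))
E
```

```text
t 12.87 pos [ 0.6378 -0.0079  0.1242] yaw -0.318 w 40.2 F [-0.1  0.2 -0.6] q6 0.2
 turn [0.01 0.04 0.02] rows>= 1 | shift [-0.0004  0.0012  0.1605] rows>= 2
```

View pics/scene4.png

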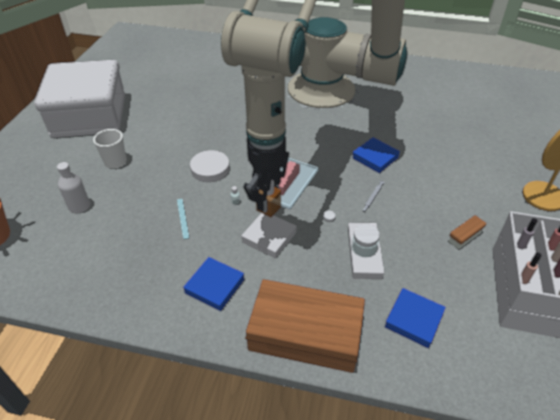

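Call:
send_rows(delta_pos=[[0,0,0.03],[0,0,0.04],[0,0,0.04],[0,0,0.03],[0,0,0]], angular=[[0,0,0],[0,0,0],[0,0,0],[0,0,0],[0,0,0]])

```text
clock: 13.38
position: [0.6351, -0.01, 0.0673]
ee_rot: [0.0, 0.987, -0.16, -0.003]
contact_force: [-0.5, -0.0, -1.4]
width: 0.0398
```

```bash
python3 go.py .6375,-.0083,.059,-.32
```

```text
t 13.38 pos [ 0.6351 -0.01    0.0673] yaw -0.322 w 39.8 F [-0.5 -0.  -1.4] q6 0.2
 turn [ 0.02  0.08 -0.03] rows>= 1 | shift [ 0.0044 -0.006   0.0209] rows>= 1
```

Call:
send_rows(delta_pos=[[0,0,0.01],[0,0,0],[0,0,0]], angular=[[0,0,0],[0,0,0],[0,0,0]])

```text
clock: 13.63
position: [0.6385, -0.0095, 0.067]
ee_rot: [0.0, 0.987, -0.16, 0.001]
contact_force: [0.0, -0.9, -1.1]
width: 0.0397
```

```bash
python3 go.py .6375,-.0083,.059,-.32
```

```text
t 13.63 pos [ 0.6385 -0.0095  0.067 ] yaw -0.321 w 39.7 F [ 0.  -0.9 -1.1] q6 0.2
 turn [-0.   -0.01 -0.01] rows>= 1 | shift [-0.0034 -0.002   0.0199] rows>= 1
```

Call:
send_rows(delta_pos=[[-0.002,-0.002,0.01],[0,0,0.005],[0,0,0],[0,0,0]], angular=[[0,0,0],[0,0,0],[0,0,0],[0,0,0]])

```text
clock: 13.97
position: [0.6377, -0.0078, 0.0603]
ee_rot: [0.0, 0.987, -0.159, -0.0]
contact_force: [0.3, 0.3, -0.9]
width: 0.0403
```

```bash
python3 go.py .6375,-.0083,.059,-.32
```

```text
t 13.97 pos [ 0.6377 -0.0078  0.0603] yaw -0.32 w 40.3 F [ 0.3  0.3 -0.9] q6 0.2
 turn [ 0.  0. -0.] rows>= 1 | shift [-0.0001  0.0013  0.0032] rows>= 1
```

Call:
send_rows(delta_pos=[[0,0,0.003],[0,0,0],[0,0,0]], angular=[[0,0,0],[0,0,0],[0,0,0]])

```text
clock: 14.22
position: [0.6378, -0.0079, 0.0591]
ee_rot: [0.0, 0.987, -0.159, 0.0]
contact_force: [0.6, -0.5, -0.8]
width: 0.0398
```

Call:
send_rows(delta_pos=[[0,0,0],[0,0,0],[0,0,0],[0,0,0],[0,0,0]], angular=[[0,0,0],[0,0,0],[0,0,0],[0,0,0],[0,0,0]], hand=72)

```text
clock: 14.63
position: [0.6379, -0.008, 0.0592]
ee_rot: [0.0, 0.987, -0.16, 0.0]
contact_force: [-0.1, 0.3, 0.3]
width: 0.0717
```

Call:
send_rows(delta_pos=[[0,0,-0.04],[0,0,-0.07],[0,0,-0.07],[0,0,-0.07],[0,0,-0.07]], angular=[[0,0,0],[0,0,0],[0,0,0],[0,0,0],[0,0,0]])

```text
clock: 15.05
position: [0.6376, -0.0079, 0.1883]
ee_rot: [0.0, 0.987, -0.16, -0.0]
contact_force: [0.5, -0.6, -0.3]
width: 0.0719
```

```bash
python3 go.py .640,.2035,.19 .640,.2035,.05
```

```text
t 15.05 pos [ 0.6376 -0.0079  0.1883] yaw -0.32 w 71.9 F [ 0.5 -0.6 -0.3] q6 0.2
 turn [0. 0. 0.] rows>= 1 | shift [-0.1607 -0.5035 -0.0041] rows>= 6
 turn [0. 0. 0.] rows>= 0 | shift [0.   0.   0.35] rows>= 4
```

Call:
send_rows(delta_pos=[[-0.023,-0.072,0],[-0.023,-0.072,0],[-0.023,-0.072,0],[-0.023,-0.072,0],[-0.023,-0.072,0]], angular=[[0,0,0],[0,0,0],[0,0,0],[0,0,0],[0,0,0]], hand=84)

```text
clock: 15.47
position: [0.6393, 0.1445, 0.1873]
ee_rot: [0.0, 0.987, -0.16, 0.0]
contact_force: [0.3, 0.5, 0.7]
width: 0.084
```

Call:
send_rows(delta_pos=[[-0.023,-0.072,0],[-0.023,-0.072,0],[0,0,0.04],[0,0,0],[0,0,0]], angular=[[0,0,0],[0,0,0],[0,0,0],[0,0,0],[0,0,0]])

```text
clock: 15.88
position: [0.6393, 0.2036, 0.1701]
ee_rot: [0.001, 0.987, -0.159, -0.001]
contact_force: [0.1, -0.3, 0.1]
width: 0.0842
```

```bash
python3 go.py .640,.2035,.05;python3 - <<'E'
from h import *
for n in("top","scene"): cv2.imwrite(f"pics/{n}5.png",manip.get_image(n))
E
```

```text
t 15.88 pos [0.6393 0.2036 0.1701] yaw -0.32 w 84.2 F [ 0.1 -0.3  0.1] q6 0.52
 turn [0.03 0.03 0.  ] rows>= 1 | shift [ 0.0018 -0.0004  0.3002] rows>= 4
```

View pics/top5.png

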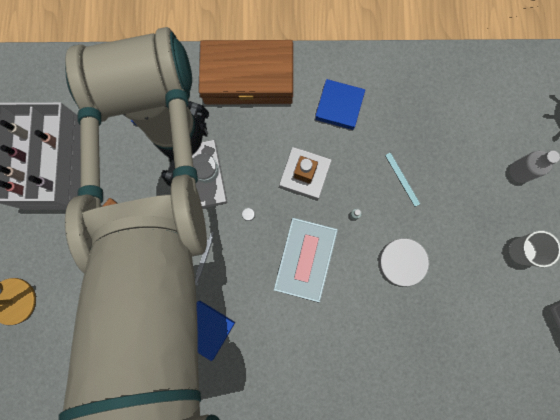

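View pics/scene5.png

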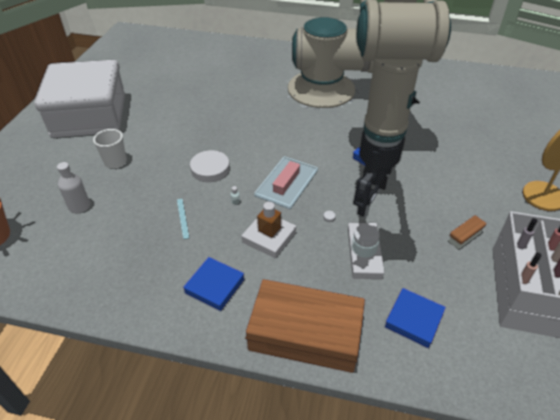

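The bottle stands on the square tier at top (306,168) and the round tier at (404,262) is bare. I measure the round tier again, and also the jar's cap from the earlier unobstructed view.

```bash
python3 - <<'E'
from h import *
im=cv2.imread("pics/top5.png");V=im.max(2)
k=np.zeros(V.shape,np.uint8);k[230:295,370:440]=(V[230:295,370:440]>160)*255
c=max(cv2.findContours(k,0,1)[0],key=cv2.contourArea).reshape(-1,2)
P=ray("top",c,.025);print(rect(P),cv2.minEnclosingCircle((P*1000).astype(np.float32)))
t=cv2.imread("pics/top2.png")[135:215,180:235]
g=cv2.resize(t,None,fx=8,fy=8,interpolation=cv2.INTER_CUBIC)
gr=cv2.cvtColor(g,cv2.COLOR_BGR2GRAY)
print(cv2.HoughCircles(cv2.GaussianBlur(gr,(9,9),0),cv2.HOUGH_GRADIENT,1,100,param1=60,param2=20,minRadius=85,maxRadius=135))
cv2.imwrite("pics/jar.png",cv2.resize(g,(410,600)))
E
```

```text
(array([ 0.4472, -0.2149]), (97.5, 95.4), np.float64(-1.566)) ((447.5230407714844, -215.13255310058594), 49.27222442626953)
[[[181.5 239.5 103.5]]]
```

View pics/jar.png

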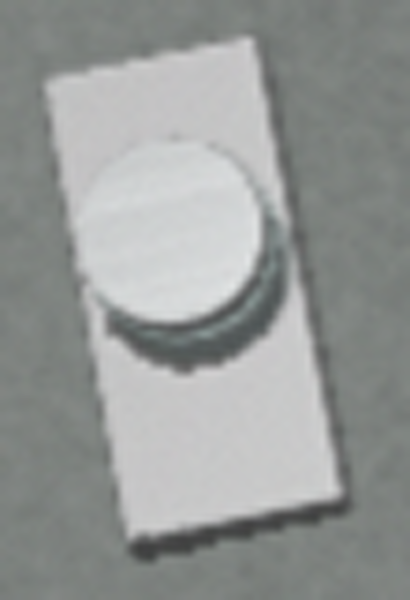

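```bash
python3 -c "
from h import *
P=ray('top',[(202.3,165),(202.3+13,165),(202.3,152)],.073);print(P,np.linalg.norm(P[1:]-P[0],axis=1))"
```

```text
[[0.64164496 0.20477043]
 [0.64167389 0.17789185]
 [0.66912848 0.20555037]] [0.0268786  0.02749458]
```

Call:
send_rows(delta_pos=[[0,0,0.05],[0,0,0.05],[0,0,0.05],[0,0,0.04],[0,0,0]], angular=[[0,0,0],[0,0,0],[0,0,0],[0,0,0],[0,0,0]])

```text
clock: 16.4
position: [0.6383, 0.2019, 0.0922]
ee_rot: [0.001, 0.987, -0.16, -0.003]
contact_force: [-0.2, 0.1, 0.3]
width: 0.084
```

```bash
python3 go.py .6405,.2042,.049
```

```text
t 16.4 pos [0.6383 0.2019 0.0922] yaw -0.322 w 84.0 F [-0.2  0.1  0.3] q6 0.53
 turn [0.04 0.06 0.  ] rows>= 1 | shift [ 0.0033 -0.0071  0.1079] rows>= 2
```

Call:
send_rows(delta_pos=[[0,0,0],[0,0,0.03],[0,0,0.03],[0,0,0.02],[0,0,0]], angular=[[0,0,0],[0,0,0],[0,0,0],[0,0,0],[0,0,0]])

```text
clock: 16.82
position: [0.6387, 0.2033, 0.0609]
ee_rot: [0.001, 0.987, -0.16, -0.002]
contact_force: [-0.2, 0.5, -0.8]
width: 0.0838
```

```bash
python3 go.py .641,.2045,.049
```

```text
t 16.82 pos [0.6387 0.2033 0.0609] yaw -0.321 w 83.8 F [-0.2  0.5 -0.8] q6 0.53
 turn [0.03 0.04 0.  ] rows>= 1 | shift [ 0.0045 -0.0045  0.0297] rows>= 1
```

Call:
send_rows(delta_pos=[[0.003,-0.002,0.015],[0,0,0.012],[0,0,0],[0,0,0]], angular=[[0,0,0],[0,0,0],[0,0,0],[0,0,0]])

```text
clock: 17.15
position: [0.6415, 0.2041, 0.052]
ee_rot: [0.0, 0.987, -0.159, -0.0]
contact_force: [-0.2, 0.9, -0.6]
width: 0.0841
```

```bash
python3 go.py .641,.2045,.049
```

```text
t 17.15 pos [0.6415 0.2041 0.052 ] yaw -0.32 w 84.1 F [-0.2  0.9 -0.6] q6 0.53
 turn [0.   0.01 0.  ] rows>= 1 | shift [-0.0014 -0.0006  0.0075] rows>= 1
```

Call:
send_rows(delta_pos=[[0,0,0.006],[0,0,0],[0,0,0]], angular=[[0,0,0],[0,0,0],[0,0,0]])

```text
clock: 17.4
position: [0.6416, 0.2041, 0.05]
ee_rot: [0.0, 0.987, -0.16, 0.0]
contact_force: [-0.1, -0.2, -1.2]
width: 0.084
```

Call:
send_rows(delta_pos=[[0,0,0],[0,0,0],[0,0,0],[0,0,0],[0,0,0]], angular=[[0,0,0],[0,0,0],[0,0,0],[0,0,0],[0,0,0]], hand=40, squeeze=35)

```text
clock: 17.82
position: [0.6419, 0.2041, 0.0504]
ee_rot: [-0.0, 0.987, -0.16, 0.0]
contact_force: [1.2, 0.5, 2.3]
width: 0.0546
```

Call:
send_rows(delta_pos=[[0,0,0],[0,0,-0.03],[0,0,-0.05],[0,0,-0.06],[0,0,-0.06]], angular=[[0,0,0],[0,0,0],[0,0,0],[0,0,0],[0,0,0]])

```text
clock: 18.23
position: [0.6408, 0.2039, 0.1303]
ee_rot: [0.0, 0.987, -0.159, -0.001]
contact_force: [0.4, 0.6, -0.4]
width: 0.0546
```

```bash
python3 go.py .641,.2045,.17 .447,-.215,.17 .447,-.215,.051;python3 - <<'E'
from h import *
for n in("top","scene"): cv2.imwrite(f"pics/{n}6.png",manip.get_image(n))
E
```

```text
t 18.23 pos [0.6408 0.2039 0.1303] yaw -0.32 w 54.6 F [ 0.4  0.6 -0.4] q6 0.53
 turn [0.02 0.02 0.  ] rows>= 1 | shift [ 0.     -0.0015 -0.0992] rows>= 1
 turn [0. 0. 0.] rows>= 0 | shift [-0.1301  1.1481  0.    ] rows>= 12
 turn [0. 0. 0.] rows>= 0 | shift [0.     0.     0.2975] rows>= 3
```

View pics/scene6.png

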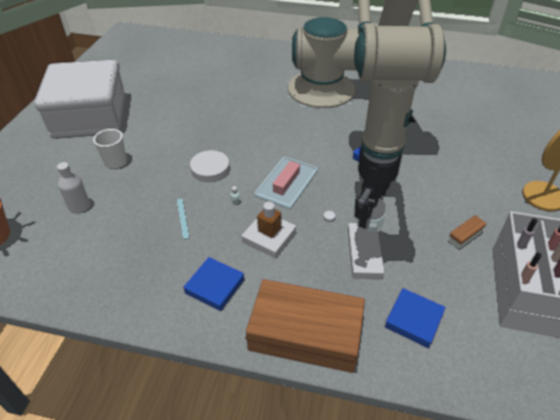

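Call:
send_rows(delta_pos=[[0,0,-0.05],[0,0,-0.05],[0,0,-0.05],[0,0.04,0],[-0.01,0.08,0]], angular=[[0,0,0],[0,0,0],[0,0,0],[0,0,0],[0,0,0]])

```text
clock: 18.75
position: [0.6241, 0.1613, 0.1898]
ee_rot: [-0.001, 0.987, -0.158, 0.002]
contact_force: [-0.1, -1.1, -1.4]
width: 0.0544
```

Call:
send_rows(delta_pos=[[-0.01,0.09,0],[-0.01,0.09,0],[-0.01,0.09,0],[-0.01,0.09,0],[-0.01,0.09,0]], angular=[[0,0,0],[0,0,0],[0,0,0],[0,0,0],[0,0,0]])

```text
clock: 19.17
position: [0.5441, -0.0067, 0.1881]
ee_rot: [0.0, 0.987, -0.159, -0.002]
contact_force: [1.2, -0.6, -0.2]
width: 0.0545
```

Call:
send_rows(delta_pos=[[-0.01,0.09,0],[-0.01,0.09,0],[-0.01,0.09,0],[-0.01,0.09,0],[-0.01,0.09,0]], angular=[[0,0,0],[0,0,0],[0,0,0],[0,0,0],[0,0,0]])

```text
clock: 19.58
position: [0.4683, -0.1706, 0.1883]
ee_rot: [-0.0, 0.987, -0.16, -0.002]
contact_force: [0.1, -0.1, -2.2]
width: 0.0543
```

```bash
python3 go.py .447,-.215,.14 .447,-.215,.051
```

```text
t 19.58 pos [ 0.4683 -0.1706  0.1883] yaw -0.32 w 54.3 F [ 0.1 -0.1 -2.2] q6 -0.17
 turn [0.   0.04 0.  ] rows>= 1 | shift [-0.0156  0.1222  0.1206] rows>= 2
 turn [0. 0. 0.] rows>= 0 | shift [0.     0.     0.2225] rows>= 3
```

Call:
send_rows(delta_pos=[[-0.008,0.07,0],[-0.007,0.045,0],[0,0,0.04],[0,0,0.04],[0,0,0]], angular=[[0,0,0],[0,0,0],[0,0,0],[0,0,0],[0,0,0]])

```text
clock: 20.0
position: [0.4471, -0.2102, 0.154]
ee_rot: [-0.002, 0.987, -0.16, -0.004]
contact_force: [-0.9, 1.0, -1.2]
width: 0.0548
```

```bash
python3 go.py .447,-.215,.051
```

```text
t 20.0 pos [ 0.4471 -0.2102  0.154 ] yaw -0.322 w 54.8 F [-0.9  1.  -1.2] q6 -0.26
 turn [-0.02  0.11 -0.  ] rows>= 1 | shift [0.0036 0.0115 0.2574] rows>= 3
```

Call:
send_rows(delta_pos=[[0,0,0],[0,0,0.04],[0,0,0.05],[0,0,0.05],[0,0,0.04]], angular=[[0,0,0],[0,0,0],[0,0,0],[0,0,0],[0,0,0]])

```text
clock: 20.42
position: [0.4509, -0.2108, 0.0854]
ee_rot: [0.0, 0.987, -0.159, 0.0]
contact_force: [-0.4, -0.4, -1.7]
width: 0.0545
```

Call:
send_rows(delta_pos=[[0,0,0],[0,0,0]], angular=[[0,0,0],[0,0,0]])

```text
clock: 20.58
position: [0.4508, -0.2107, 0.0858]
ee_rot: [-0.0, 0.987, -0.159, -0.001]
contact_force: [0.5, -0.8, -0.9]
width: 0.0547
```

```bash
python3 go.py .447,-.215,.051
```

```text
t 20.58 pos [ 0.4508 -0.2107  0.0858] yaw -0.32 w 54.7 F [ 0.5 -0.8 -0.9] q6 -0.26
 turn [-0.    0.02 -0.  ] rows>= 1 | shift [-0.0057  0.0131  0.0871] rows>= 1
```

Call:
send_rows(delta_pos=[[-0.006,0.013,0.02],[0,0,0.03],[0,0,0.02],[0,0,0],[0,0,0]], angular=[[0,0,0],[0,0,0],[0,0,0],[0,0,0],[0,0,0]])

```text
clock: 21.0
position: [0.4471, -0.2154, 0.058]
ee_rot: [0.0, 0.987, -0.16, -0.0]
contact_force: [-0.0, -0.1, -2.5]
width: 0.0545
```

```bash
python3 go.py .447,-.215,.0508
```

```text
t 21.0 pos [ 0.4471 -0.2154  0.058 ] yaw -0.32 w 54.5 F [-0.  -0.1 -2.5] q6 -0.27
 turn [0. 0. 0.] rows>= 1 | shift [-0.0006 -0.0009  0.0181] rows>= 1
```

Call:
send_rows(delta_pos=[[0,0,0.01],[0,0,0.007],[0,0,0],[0,0,0]], angular=[[0,0,0],[0,0,0],[0,0,0],[0,0,0]])

```text
clock: 21.33
position: [0.4472, -0.2152, 0.0511]
ee_rot: [0.0, 0.987, -0.159, -0.0]
contact_force: [-0.6, 0.1, -0.8]
width: 0.0545
```

```bash
python3 go.py .447,-.215,.0508
```

```text
t 21.33 pos [ 0.4472 -0.2152  0.0511] yaw -0.32 w 54.5 F [-0.6  0.1 -0.8] q6 -0.27
 turn [ 0. -0. -0.] rows>= 1 | shift [-0.0007 -0.0004  0.0008] rows>= 1
```

Call:
send_rows(delta_pos=[[0,0,0.001],[0,0,0]], angular=[[0,0,0],[0,0,0]])

```text
clock: 21.5
position: [0.4473, -0.2153, 0.0508]
ee_rot: [0.0, 0.987, -0.16, 0.0]
contact_force: [0.2, -0.0, -0.7]
width: 0.0547
```

Call:
send_rows(delta_pos=[[0,0,0],[0,0,0],[0,0,0],[0,0,0],[0,0,0]], angular=[[0,0,0],[0,0,0],[0,0,0],[0,0,0],[0,0,0]], hand=84)

```text
clock: 21.92
position: [0.4473, -0.2153, 0.0508]
ee_rot: [0.0, 0.987, -0.16, 0.0]
contact_force: [0.2, 0.7, -0.3]
width: 0.084
```

Call:
send_rows(delta_pos=[[0,0,-0.04],[0,0,-0.07],[0,0,-0.07],[0,0,-0.07],[0,0,-0.07]], angular=[[0,0,0],[0,0,0],[0,0,0],[0,0,0],[0,0,0]])

```text
clock: 22.33
position: [0.4469, -0.2151, 0.18]
ee_rot: [0.0, 0.987, -0.16, -0.0]
contact_force: [0.2, -0.5, -0.6]
width: 0.0841
```

```bash
python3 go.py .4541,-.0099,.18,-1.815 .4541,-.0099,.030;python3 - <<'E'
from h import *
for n in("top","scene"): cv2.imwrite(f"pics/{n}7.png",manip.get_image(n))
E
```

```text
t 22.33 pos [ 0.4469 -0.2151  0.18  ] yaw -0.32 w 84.1 F [ 0.2 -0.5 -0.6] q6 -0.27
 turn [ 0.    0.   18.68] rows>= 19 | shift [-0.502   0.1066 -0.    ] rows>= 6
 turn [0. 0. 0.] rows>= 0 | shift [0.    0.    0.375] rows>= 4
```

View pics/scene7.png

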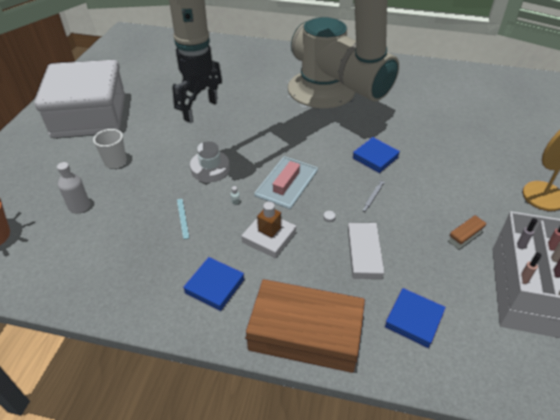

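The jar stands on the round tier at (209,158) and the long tier at (366,249) is bare. I measure the bare tier and check the bottle and jar.

```bash
python3 - <<'E'
from h import *
im=cv2.imread("pics/top7.png");V=im.max(2)
k=np.zeros(V.shape,np.uint8);k[125:215,175:235]=(V[125:215,175:235]>155)*255
c=max(cv2.findContours(k,0,1)[0],key=cv2.contourArea).reshape(-1,2);print(rect(ray("top",c,.025)))
E
```

```text
(array([0.6361, 0.2074]), (138.4, 62.8), np.float64(0.21))
```

Call:
send_rows(delta_pos=[[0,0,0],[0,0,0],[0,0,0],[0,0,0],[0,0,0]], angular=[[0,0,1],[0,0,1],[0,0,1],[0,0,1],[0,0,1]], hand=60, squeeze=30)

```text
clock: 22.85
position: [0.4467, -0.2149, 0.1778]
ee_rot: [-0.0, 0.935, -0.354, -0.001]
contact_force: [-0.2, 0.6, -0.1]
width: 0.0598
```

Call:
send_rows(delta_pos=[[0,0,0],[0,0,0],[0,0,0],[0,0,0],[0,0,0]], angular=[[0,0,1],[0,0,1],[0,0,1],[0,0,1],[0,0,1]])

```text
clock: 23.27
position: [0.4467, -0.2149, 0.1778]
ee_rot: [0.0, 0.846, -0.533, -0.001]
contact_force: [-1.0, 0.1, 0.4]
width: 0.0601
```

Call:
send_rows(delta_pos=[[0,0,0],[0,0,0],[0,0,0],[0,0,0],[0,0,0]], angular=[[0,0,1],[0,0,1],[0,0,1],[0,0,1],[0,0,1]])

```text
clock: 23.68
position: [0.4467, -0.2149, 0.1777]
ee_rot: [0.0, 0.723, -0.691, -0.001]
contact_force: [-0.9, -0.6, 0.1]
width: 0.0602
```

Call:
send_rows(delta_pos=[[0,0,0],[0,0,0],[0,0,0],[0,0,0],[0,0,0]], angular=[[0,0,1],[0,0,1],[0,0,1],[0,0,0.68],[0,0,0]])

```text
clock: 24.1
position: [0.4467, -0.2149, 0.1778]
ee_rot: [-0.0, -0.615, 0.788, 0.001]
contact_force: [0.3, 0.6, 0.2]
width: 0.0601
```

Call:
send_rows(delta_pos=[[-0.085,0.018,0],[-0.085,0.018,0],[-0.085,0.018,0],[-0.085,0.018,0],[-0.085,0.018,0]], angular=[[0,0,0],[0,0,0],[0,0,0],[0,0,0],[0,0,0]])

```text
clock: 24.52
position: [0.4527, -0.0401, 0.1782]
ee_rot: [-0.0, -0.616, 0.788, 0.0]
contact_force: [0.4, -0.1, 0.8]
width: 0.0598
```

Call:
send_rows(delta_pos=[[-0.076,0.016,0],[0,0,0.05],[0,0,0.06],[0,0,0.06],[0,0,0.05]], angular=[[0,0,0],[0,0,0],[0,0,0],[0,0,0],[0,0,0]])

```text
clock: 24.93
position: [0.4536, -0.0099, 0.0891]
ee_rot: [-0.0, -0.617, 0.787, 0.0]
contact_force: [-0.0, -0.5, -0.4]
width: 0.0599
```

```bash
python3 go.py .4541,-.0099,.03,-1.813
```

```text
t 24.93 pos [ 0.4536 -0.0099  0.0891] yaw -1.812 w 59.9 F [-0.  -0.5 -0.4] q6 1.64
 turn [ 0.01 -0.    0.01] rows>= 1 | shift [-0.0003 -0.0011  0.1477] rows>= 2
```

Call:
send_rows(delta_pos=[[0,0,0.05],[0,0,0.05],[0,0,0.04],[0,0,0],[0,0,0]], angular=[[0,0,0],[0,0,0],[0,0,0],[0,0,0],[0,0,0]])

```text
clock: 25.35
position: [0.4536, -0.0104, 0.0339]
ee_rot: [-0.001, -0.616, 0.788, 0.001]
contact_force: [1.0, -0.3, 0.1]
width: 0.0602
```

```bash
python3 go.py .4541,-.0099,.0305,-1.813
```

```text
t 25.35 pos [ 0.4536 -0.0104  0.0339] yaw -1.814 w 60.2 F [ 1.  -0.3  0.1] q6 1.64
 turn [ 0.03 -0.   -0.01] rows>= 1 | shift [-0.0015 -0.0009  0.0085] rows>= 1
```

Good height. Next I close and lift.

Call:
send_rows(delta_pos=[[0,0,0],[0,0,0],[0,0,0],[0,0,0],[0,0,0]], angular=[[0,0,0],[0,0,0],[0,0,0],[0,0,0],[0,0,0]], hand=10)

```text
clock: 25.77
position: [0.4555, -0.0107, 0.0358]
ee_rot: [0.001, -0.616, 0.788, -0.001]
contact_force: [-0.9, -0.4, 7.3]
width: 0.0291
```

```bash
python3 go.py
```

```text
t 25.77 pos [ 0.4555 -0.0107  0.0358] yaw -1.815 w 29.1 F [-0.9 -0.4  7.3] q6 1.64
```

Call:
send_rows(delta_pos=[[0,0,0],[0,0,-0.04],[0,0,-0.07],[0,0,-0.07],[0,0,-0.07]], angular=[[0,0,0],[0,0,0],[0,0,0],[0,0,0],[0,0,0]])

```text
clock: 26.18
position: [0.4539, -0.0104, 0.1358]
ee_rot: [-0.0, -0.616, 0.788, 0.0]
contact_force: [0.3, 0.3, -1.1]
width: 0.0293
```

```bash
python3 go.py .637,.2075,.13,-1.361 .637,.2075,.055;python3 - <<'E'
from h import *
for n in("top","scene"): cv2.imwrite(f"pics/{n}8.png",manip.get_image(n))
E
```

```text
t 26.18 pos [ 0.4539 -0.0104  0.1358] yaw -1.815 w 29.3 F [ 0.3  0.3 -1.1] q6 1.64
 turn [ 0.01  0.   -5.67] rows>= 6 | shift [-0.4375 -0.5612  0.0145] rows>= 8
 turn [0. 0. 0.] rows>= 0 | shift [0.     0.     0.1875] rows>= 2
```

View pics/scene8.png

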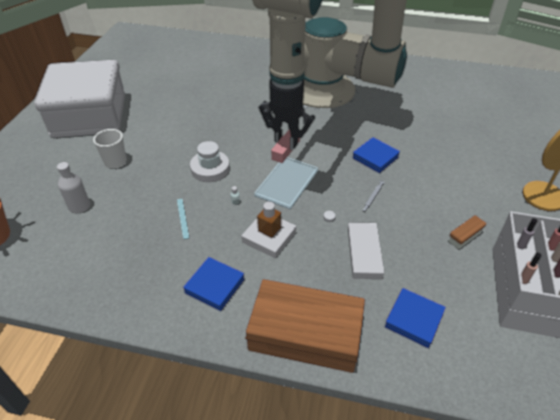

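The buffer is held at (283,148). Next I carry it to the long tier.

Call:
send_rows(delta_pos=[[0,0,0],[0,0,0],[0,0,0],[0,0,0],[0,0,0]], angular=[[0,0,-1],[0,0,-1],[0,0,-1],[0,0,-1],[0,0,-1]])

```text
clock: 26.7
position: [0.4537, -0.0104, 0.134]
ee_rot: [0.0, 0.761, -0.648, -0.001]
contact_force: [-0.0, -0.3, 0.0]
width: 0.0295
```

Call:
send_rows(delta_pos=[[0,0,0],[-0.03,-0.04,0],[-0.055,-0.07,0],[-0.055,-0.07,0],[-0.055,-0.07,0]], angular=[[0,0,-0.67],[0,0,0],[0,0,0],[0,0,0],[0,0,0]])

```text
clock: 27.12
position: [0.5362, 0.0875, 0.134]
ee_rot: [0.0, 0.777, -0.63, -0.0]
contact_force: [0.5, -1.0, -0.5]
width: 0.0293
```

Call:
send_rows(delta_pos=[[-0.055,-0.07,0],[-0.055,-0.07,0],[-0.055,-0.07,0],[-0.055,-0.07,0],[-0.023,-0.031,0]], angular=[[0,0,0],[0,0,0],[0,0,0],[0,0,0],[0,0,0]])

```text
clock: 27.53
position: [0.6398, 0.2112, 0.1334]
ee_rot: [-0.001, 0.778, -0.629, 0.0]
contact_force: [0.3, -0.4, 0.3]
width: 0.0292
```

Call:
send_rows(delta_pos=[[0,0,0],[0,0,0],[0,0,0.03],[0,0,0.04],[0,0,0]], angular=[[0,0,0],[0,0,0],[0,0,0],[0,0,0],[0,0,0]])

```text
clock: 27.95
position: [0.6341, 0.2057, 0.1029]
ee_rot: [0.003, 0.777, -0.63, -0.002]
contact_force: [-0.5, -0.3, -1.1]
width: 0.0293
```

```bash
python3 go.py .637,.2075,.0565,-1.361
```

```text
t 27.95 pos [0.6341 0.2057 0.1029] yaw -1.362 w 29.3 F [-0.5 -0.3 -1.1] q6 1.57
 turn [ 0.1  -0.01 -0.02] rows>= 1 | shift [-0.0029 -0.0081  0.116 ] rows>= 2
```

Call:
send_rows(delta_pos=[[0,0,0],[0,0,0.03],[0,0,0.03],[0,0,0],[0,0,0]], angular=[[0,0,0],[0,0,0],[0,0,0],[0,0,0],[0,0,0]])

```text
clock: 28.37
position: [0.6366, 0.2072, 0.0815]
ee_rot: [0.001, 0.777, -0.629, -0.001]
contact_force: [-0.7, 0.1, -0.4]
width: 0.029
```

```bash
python3 go.py .637,.2075,.0565,-1.361
```

```text
t 28.37 pos [0.6366 0.2072 0.0815] yaw -1.361 w 29.0 F [-0.7  0.1 -0.4] q6 1.57
 turn [ 0.03 -0.   -0.  ] rows>= 1 | shift [-0.0006 -0.0011  0.0624] rows>= 1
```

Call:
send_rows(delta_pos=[[0,0,0.02],[0,0,0.02],[0,0,0.015],[0,0,0],[0,0,0]], angular=[[0,0,0],[0,0,0],[0,0,0],[0,0,0],[0,0,0]])

```text
clock: 28.78
position: [0.6371, 0.2074, 0.0599]
ee_rot: [0.001, 0.777, -0.629, -0.0]
contact_force: [0.9, 0.5, -1.0]
width: 0.0296
```

```bash
python3 go.py .637,.2075,.0565,-1.361
```

```text
t 28.78 pos [0.6371 0.2074 0.0599] yaw -1.361 w 29.6 F [ 0.9  0.5 -1. ] q6 1.57
 turn [ 0.02 -0.   -0.  ] rows>= 1 | shift [-0.0002  0.0002  0.0086] rows>= 1
```

Call:
send_rows(delta_pos=[[0,0,0.005],[0,0,0],[0,0,0]], angular=[[0,0,0],[0,0,0],[0,0,0]])

```text
clock: 29.03
position: [0.6377, 0.2076, 0.0589]
ee_rot: [-0.0, 0.777, -0.629, 0.0]
contact_force: [-0.1, 0.4, -0.7]
width: 0.0295
```

```bash
python3 go.py .637,.2075,.0565,-1.361
```

```text
t 29.03 pos [0.6377 0.2076 0.0589] yaw -1.361 w 29.5 F [-0.1  0.4 -0.7] q6 1.57
 turn [-0.01 -0.   -0.  ] rows>= 1 | shift [-0.0002  0.0017  0.006 ] rows>= 1
```

Call:
send_rows(delta_pos=[[0,0,0.005],[0,0,0],[0,0,0]], angular=[[0,0,0],[0,0,0],[0,0,0]])

```text
clock: 29.28
position: [0.6378, 0.2076, 0.0569]
ee_rot: [-0.0, 0.777, -0.629, 0.0]
contact_force: [-0.1, 0.2, 1.1]
width: 0.0291
```

Call:
send_rows(delta_pos=[[0,0,0],[0,0,0],[0,0,0]], angular=[[0,0,0],[0,0,0],[0,0,0]], hand=55)

```text
clock: 29.53
position: [0.6374, 0.2075, 0.0567]
ee_rot: [0.0, 0.777, -0.629, -0.0]
contact_force: [0.8, -0.3, 0.0]
width: 0.055
```

Call:
send_rows(delta_pos=[[0,0,-0.04],[0,0,-0.07],[0,0,-0.07],[0,0,-0.07],[0,0,0]], angular=[[0,0,0],[0,0,0],[0,0,0],[0,0,0],[0,0,0]])

```text
clock: 29.95
position: [0.641, 0.2083, 0.1633]
ee_rot: [-0.005, 0.777, -0.629, 0.004]
contact_force: [1.3, 0.5, 0.9]
width: 0.0548
```

```bash
python3 go.py .454,.21,.15,-1.855 .454,.21,.022
```

```text
t 29.95 pos [0.641  0.2083 0.1633] yaw -1.361 w 54.8 F [1.3 0.5 0.9] q6 1.57
 turn [-0.14  0.04  6.17] rows>= 7 | shift [0.127  0.4498 0.0332] rows>= 5
 turn [0. 0. 0.] rows>= 0 | shift [0.   0.   0.32] rows>= 4
```

Call:
send_rows(delta_pos=[[0,0,0],[0,0,0],[0,0,0],[0,0,0],[0,0,0]], angular=[[0,0,1],[0,0,1],[0,0,1],[0,0,1],[0,0,1]], hand=40)

```text
clock: 30.37
position: [0.6373, 0.2075, 0.1563]
ee_rot: [-0.0, -0.635, 0.772, 0.0]
contact_force: [-0.5, 0.6, 0.3]
width: 0.0397
```

Call:
send_rows(delta_pos=[[0,0,0],[0,0,0],[0.02,0.07,0],[0.02,0.08,0],[0.02,0.08,0]], angular=[[0,0,1],[0,0,0.17],[0,0,0],[0,0,0],[0,0,0]])

```text
clock: 30.78
position: [0.5415, 0.21, 0.1559]
ee_rot: [-0.0, -0.6, 0.8, 0.0]
contact_force: [-0.3, 0.4, -0.1]
width: 0.0396
```

Call:
send_rows(delta_pos=[[0.025,0.08,0],[0.025,0.08,0],[0.017,0.06,0],[0,0,0],[0,0,0]], angular=[[0,0,0],[0,0,0],[0,0,0],[0,0,0],[0,0,0]])

```text
clock: 31.2
position: [0.4493, 0.2092, 0.1569]
ee_rot: [0.0, -0.601, 0.799, -0.0]
contact_force: [1.4, -0.2, -0.2]
width: 0.0398
```

```bash
python3 go.py .454,.21,.022,-1.855;python3 - <<'E'
from h import *
for n in("top","scene"): cv2.imwrite(f"pics/{n}9.png",manip.get_image(n))
a=cv2.imread("pics/top7.png")[220:300,175:235];cv2.imwrite("pics/pu.png",cv2.resize(a,(450,600),interpolation=cv2.INTER_CUBIC))
E
```

```text
t 31.2 pos [0.4493 0.2092 0.1569] yaw -1.853 w 39.8 F [ 1.4 -0.2 -0.2] q6 2.15
 turn [-0.01  0.    0.03] rows>= 1 | shift [-0.0052 -0.0107  0.3373] rows>= 4
```

View pics/pu.png

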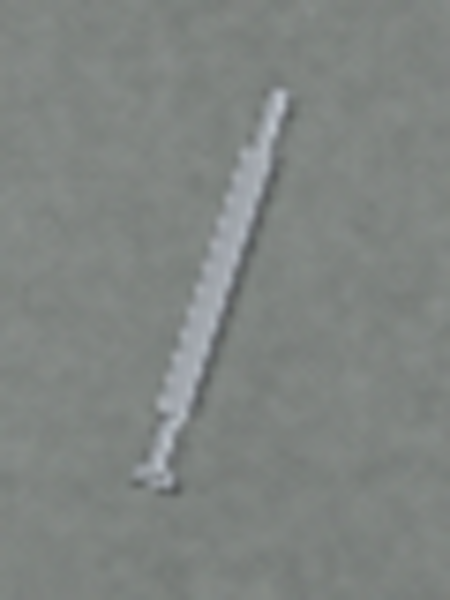

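View pics/scene9.png

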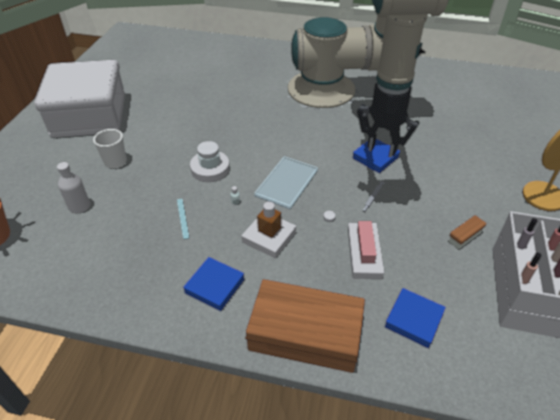

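The buffer lies lengthwise on the long tier at (367,243). In the crop the pusher's handle runs from (257,150) to (175,412).

```bash
python3 - <<'E'
from h import *
P=ray('top',np.array([(257,150),(175,412)])/7.5+[175,220]-.43,.01);d=P[0]-P[1];print(P.mean(0),np.linalg.norm(d),np.arctan2(d[1],d[0]))
E
python3 go.py .456,.2100,.022,-1.860
```

```text
[0.45537474 0.20880249] 0.07765693111651271 -0.2793607253820007
t 31.3 pos [0.4518 0.2094 0.157 ] yaw -1.854 w 40.1 F [ 0.5 -0.6 -0.2] q6 2.15
 turn [-0.02  0.01  0.08] rows>= 1 | shift [-0.0044 -0.0098  0.3376] rows>= 4
```

Call:
send_rows(delta_pos=[[0,-0.003,0.04],[0,0,0.05],[0,0,0.05],[0,0,0.05],[0,0,0.05]], angular=[[0,0,0],[0,0,0],[0,0,0],[0,0,0],[0,0,0]])

```text
clock: 31.72
position: [0.4537, 0.209, 0.0597]
ee_rot: [0.001, -0.6, 0.8, -0.0]
contact_force: [-0.2, 0.8, -0.2]
width: 0.0398
```

Call:
send_rows(delta_pos=[[0,0,0.03],[0,0,0.02],[0,0,0],[0,0,0]], angular=[[0,0,0],[0,0,0],[0,0,0],[0,0,0]])

```text
clock: 32.05
position: [0.4526, 0.2089, 0.0404]
ee_rot: [-0.0, -0.6, 0.8, -0.0]
contact_force: [-0.2, -0.6, 0.1]
width: 0.0399
```

```bash
python3 go.py .4553,.209,.022,-1.853
```

```text
t 32.05 pos [0.4526 0.2089 0.0404] yaw -1.855 w 39.9 F [-0.2 -0.6  0.1] q6 2.15
 turn [-0.   -0.   -0.03] rows>= 1 | shift [-0.0022 -0.0064  0.0461] rows>= 1
```

Call:
send_rows(delta_pos=[[-0.002,-0.006,0.02],[0,0,0.015],[0,0,0.009],[0,0,0],[0,0,0]], angular=[[0,0,0],[0,0,0],[0,0,0],[0,0,0],[0,0,0]])

```text
clock: 32.47
position: [0.454, 0.2089, 0.023]
ee_rot: [-0.0, -0.6, 0.8, 0.0]
contact_force: [-0.0, -0.4, 0.9]
width: 0.0399
```

```bash
python3 go.py .4553,.209,.022,-1.853
```

```text
t 32.47 pos [0.454  0.2089 0.023 ] yaw -1.855 w 39.9 F [-0.  -0.4  0.9] q6 2.15
 turn [ 0.   -0.   -0.02] rows>= 1 | shift [-0.0011 -0.0031  0.0024] rows>= 1
```

Call:
send_rows(delta_pos=[[0,0,0],[0,0,0],[0,0,0],[0,0,0],[0,0,0]], angular=[[0,0,0],[0,0,0],[0,0,0],[0,0,0],[0,0,0]], hand=2)

```text
clock: 32.88
position: [0.4544, 0.2091, 0.0235]
ee_rot: [0.0, -0.6, 0.8, -0.0]
contact_force: [0.2, 0.3, 3.5]
width: 0.009
```

```bash
python3 go.py
```

```text
t 32.88 pos [0.4544 0.2091 0.0235] yaw -1.855 w 9.0 F [0.2 0.3 3.5] q6 2.15
```

Call:
send_rows(delta_pos=[[0,0,0],[0,0,-0.04],[0,0,-0.06],[0,0,-0.06],[0,0,-0.04]], angular=[[0,0,0],[0,0,0],[0,0,0],[0,0,0],[0,0,0]])

```text
clock: 33.3
position: [0.4547, 0.2091, 0.1046]
ee_rot: [0.001, -0.6, 0.8, -0.0]
contact_force: [0.4, -0.5, -0.4]
width: 0.0089
```

```bash
python3 go.py .4525,-.0097,.1,-1.819 .4525,-.0097,.027;python3 - <<'E'
from h import *
for n in("top","scene"): cv2.imwrite(f"pics/{n}10.png",manip.get_image(n))
E
```

```text
t 33.3 pos [0.4547 0.2091 0.1046] yaw -1.855 w 8.9 F [ 0.4 -0.5 -0.4] q6 2.15
 turn [-0.02  0.01 -0.45] rows>= 1 | shift [ 0.5315 -0.1291  0.0116] rows>= 6
 turn [0. 0. 0.] rows>= 0 | shift [0.     0.     0.1825] rows>= 2
```

View pics/scene10.png

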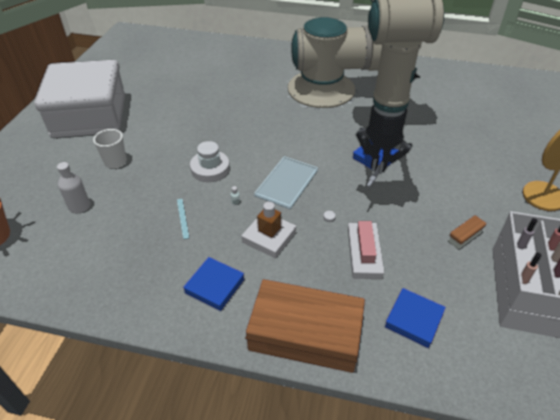

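The pusher is held at (376,172). I carry it to the tray.

Call:
send_rows(delta_pos=[[0,0,0],[0.04,-0.01,0],[0.08,-0.02,0],[0.08,-0.02,0],[0.08,-0.02,0]], angular=[[0,0,-0.45],[0,0,0],[0,0,0],[0,0,0],[0,0,0]])

```text
clock: 33.82
position: [0.4526, 0.0925, 0.1017]
ee_rot: [-0.001, -0.615, 0.789, 0.001]
contact_force: [0.6, 0.4, 0.2]
width: 0.0086
```

Call:
send_rows(delta_pos=[[0.08,-0.02,0],[0.08,-0.02,0],[0.06,-0.014,0],[0.03,-0.005,0],[0,0,0]], angular=[[0,0,0],[0,0,0],[0,0,0],[0,0,0],[0,0,0]])

```text
clock: 34.23
position: [0.4513, -0.0115, 0.1018]
ee_rot: [-0.001, -0.613, 0.79, 0.0]
contact_force: [0.1, 0.1, -0.5]
width: 0.0085
```

Call:
send_rows(delta_pos=[[0,0,0.03],[0,0,0.04],[0,0,0.04],[0,0,0.02],[0,0,0]], angular=[[0,0,0],[0,0,0],[0,0,0],[0,0,0],[0,0,0]])

```text
clock: 34.65
position: [0.4501, -0.0082, 0.049]
ee_rot: [-0.002, -0.614, 0.789, 0.002]
contact_force: [-0.7, -0.1, 0.2]
width: 0.0088
```

```bash
python3 go.py .4525,-.0097,.0275,-1.819
```

```text
t 34.65 pos [ 0.4501 -0.0082  0.049 ] yaw -1.818 w 8.8 F [-0.7 -0.1  0.2] q6 1.64
 turn [ 0.07 -0.    0.01] rows>= 1 | shift [ 0.0021 -0.0067  0.0536] rows>= 1
```

Call:
send_rows(delta_pos=[[0,0,0.015],[0,0,0.015],[0,0,0.01],[0,0,0],[0,0,0]], angular=[[0,0,0],[0,0,0],[0,0,0],[0,0,0],[0,0,0]])

```text
clock: 35.07
position: [0.4522, -0.0092, 0.0351]
ee_rot: [-0.0, -0.614, 0.789, -0.0]
contact_force: [0.2, 0.5, -0.7]
width: 0.0089
```

```bash
python3 go.py .4525,-.0097,.0275,-1.819
```

```text
t 35.07 pos [ 0.4522 -0.0092  0.0351] yaw -1.819 w 8.9 F [ 0.2  0.5 -0.7] q6 1.64
 turn [-0. -0.  0.] rows>= 1 | shift [ 0.001  -0.0011  0.019 ] rows>= 1
```

Call:
send_rows(delta_pos=[[0,0,0.01],[0,0,0.008],[0,0,0],[0,0,0]], angular=[[0,0,0],[0,0,0],[0,0,0],[0,0,0]])

```text
clock: 35.4
position: [0.452, -0.0092, 0.0278]
ee_rot: [-0.0, -0.614, 0.789, 0.0]
contact_force: [-0.5, 0.7, -0.9]
width: 0.0084
```

```bash
python3 go.py .4525,-.0097,.0275,-1.819
```

```text
t 35.4 pos [ 0.452  -0.0092  0.0278] yaw -1.819 w 8.4 F [-0.5  0.7 -0.9] q6 1.64
 turn [ 0. -0.  0.] rows>= 1 | shift [ 0.0008 -0.0014  0.0007] rows>= 1
```

Call:
send_rows(delta_pos=[[0,0,0],[0,0,0],[0,0,0],[0,0,0]], angular=[[0,0,0],[0,0,0],[0,0,0],[0,0,0]], hand=35)

```text
clock: 35.73
position: [0.4523, -0.0093, 0.028]
ee_rot: [0.0, -0.614, 0.789, -0.0]
contact_force: [-0.2, -1.2, -0.4]
width: 0.0352
```

Call:
send_rows(delta_pos=[[0,0,-0.04],[0,0,-0.08],[0,0,-0.08],[0,0,-0.08],[0,0,-0.08]], angular=[[0,0,0],[0,0,0],[0,0,0],[0,0,0],[0,0,0]])

```text
clock: 36.15
position: [0.4517, -0.0091, 0.1734]
ee_rot: [-0.0, -0.614, 0.789, 0.0]
contact_force: [0.1, -0.1, 0.0]
width: 0.0348
```

```bash
python3 go.py .25,-.35,.25
```

```text
t 36.15 pos [ 0.4517 -0.0091  0.1734] yaw -1.819 w 34.8 F [ 0.1 -0.1  0. ] q6 1.64
 turn [ 0. -0. -0.] rows>= 1 | shift [ 0.9499  0.2797 -0.1914] rows>= 11
```

Call:
send_rows(delta_pos=[[0,0,-0.08],[0,0,-0.08],[0.06,0.02,-0.02],[0.08,0.02,0],[0.08,0.025,0]], angular=[[0,0,0],[0,0,0],[0,0,0],[0,0,0],[0,0,0]])

```text
clock: 36.57
position: [0.4056, -0.0888, 0.2451]
ee_rot: [0.001, -0.615, 0.788, -0.002]
contact_force: [-0.1, -0.3, -0.4]
width: 0.0351
```

Call:
send_rows(delta_pos=[[0.08,0.025,0],[0.08,0.025,0],[0.08,0.025,0],[0.08,0.025,0],[0.08,0.025,0]], angular=[[0,0,0],[0,0,0],[0,0,0],[0,0,0],[0,0,0]])

```text
clock: 36.98
position: [0.3164, -0.2319, 0.2441]
ee_rot: [0.0, -0.614, 0.789, -0.0]
contact_force: [0.8, -0.7, 0.4]
width: 0.0351
```

Call:
send_rows(delta_pos=[[0.08,0.025,0],[0.08,0.02,0],[0.08,0.02,0],[0,0,0],[0,0,0]], angular=[[0,0,0],[0,0,0],[0,0,0],[0,0,0],[0,0,0]])

```text
clock: 37.4
position: [0.268, -0.3186, 0.2437]
ee_rot: [0.0, -0.613, 0.79, 0.0]
contact_force: [-0.3, 0.8, 0.6]
width: 0.0352
```

```bash
python3 meas.py b; python3 - <<'E'
from h import *
cv2.imwrite("pics/scene11.png",manip.get_image("scene"))
im=cv2.imread("pics/top_b.png");cv2.imwrite("pics/crop11.png",cv2.resize(im[120:310,170:450],(784,532),interpolation=cv2.INTER_CUBIC))
E
```

```text
long [205. 173.] [0.6361 0.2073] (138.1, 62.7) 0.208
round [405. 262.] [ 0.4472 -0.2149] (97.5, 95.4) -1.566
square [305. 172.] [ 0.6386 -0.0081] (88.5, 88.0) 1.247
tray [306. 260.] [ 0.4526 -0.0097] (160.4, 101.4) -0.249
buffer [203. 170.] [0.636  0.2072] (94.1, 28.2) 0.206
```

View pics/crop11.png

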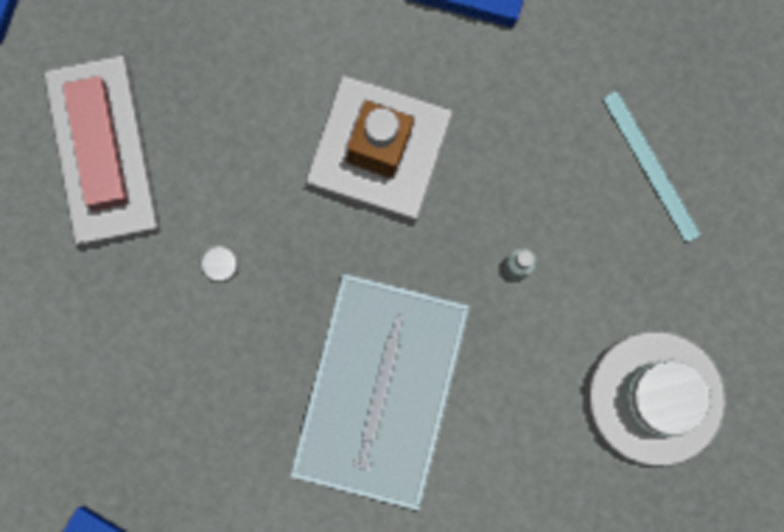

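View pics/scene11.png

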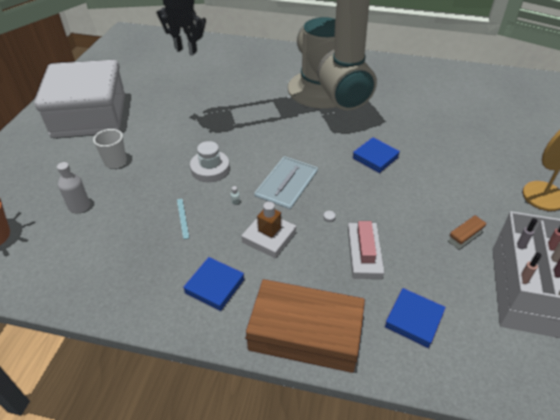

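The final views show every item on its own tier, and the pusher in the tray from (399,315) to (362,470) in the crop. I check the numbers before handing in.

```bash
python3 - <<'E'
from h import *
f=lambda p:np.array(p)/2.8+[170,120]-.32
P=ray("top",f([(399,315),(362,470)]),.012);d=P[0]-P[1]
print("pusher",P.mean(0),np.linalg.norm(d),np.arctan2(d[1],d[0]),"tray .4526 -.0097 -.249")
print("jar",ray("top",f([(672,398)]),.073),"round .4472 -.2149")
print("bottle",ray("top",f([(382,126)]),.103),"sq .638 -.008")
Q=ray("top",f([(364,101),(414,114),(396,165),(347,153)]),.077);print(Q.mean(0),[round(float(np.arctan2(*(Q[i]-Q[i-1])[::-1])),2) for i in range(4)])
a,b=cv2.imread("pics/top_a.png"),cv2.imread("pics/top_b.png")
print(np.argwhere(cv2.absdiff(a,b).max(2)[100:300,60:170]>40).shape,np.argwhere(cv2.absdiff(a,b).max(2)[140:290,500:555]>40).shape, np.argwhere(cv2.absdiff(a,b).max(2)[150:210,380:425]>40).shape, np.argwhere(cv2.absdiff(a,b).max(2)[205:225,235:262]>40).shape, np.argwhere(cv2.absdiff(a,b).max(2)[205:225,345:365]>40).shape)
s=manip.get_state();print(s["clock"],s["contact_force"])
E
```

```text
pusher [ 0.45094252 -0.00967355] 0.1205022591578346 -0.23516757863460078 tray .4526 -.0097 -.249
jar [[ 0.44589146 -0.21361281]] round .4472 -.2149
bottle [[ 0.63536878 -0.00775201]] sq .638 -.008
[ 0.63624248 -0.00735564] [-0.31, -1.83, 2.81, 1.33]
(0, 2) (0, 2) (0, 2) (0, 2) (0, 2)
37.5 [-0.10312722  0.95038248  0.50380978]
```

All placings are within 3 mm, and the image patches at the bystanders show no change. I hand it in.

```bash
python3 -c "
from rig import manip
print(manip.sign_off())"
```

```text
the job is handed in; nothing more can be done
None
```

I moved all four things to their places and handed the job in at about 37.5 s of the 120 s. I parked the buffer in the tray, then moved the bottle to the square tier, the jar to the round tier, the buffer to the long tier and the pusher into the tray.

The last camera checks, all inside the limits:

| Thing | Off its middle | Off its direction |
|---|---|---|
| Jar | about 2 mm | not needed |
| Bottle | about 2–3 mm | about 0.02 rad, up to 0.08 on the edge measured worst |
| Buffer | about 0.1 mm | 0.002 rad |
| Pusher | about 2 mm | 0.014 rad |

- **Bystanders:** the image patches at the glass file, tin, vial, nail brush, lotion bottle and cup show no change from the start.
- **Gripper:** it was clear of everything at the end. The highest contact force I read was about 7 N, when closing on the buffer in the tray.
- **Disagreements:** no check failed. I first read the jar's cap about 3 pixels off between the two cameras, probably because the cap's side shows in the scene view; measuring it again from the top view settled it.
- **Not measured:** I did not measure the final heights or tilts. Flatness rests on the release heights and on how the things look in the pictures.

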